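Set the click dial and load the relay test carrier

ROBOT

A 7-joint arm with a two-finger parallel gripper is mounted at the origin on the work surface. World frame = base frame: x ahead of the robot, y to its left, z up, the work surface at z = 0. Lengths are in m, angles in rad, forces in N, time in s.
With the tool pointing down it reaches from about 0.425 to 0.875 m from the base axis. Payload 4.7 kg.
Tool frame: the origin (TCP) lies between the finger pads; the fingertips stand 8 mm ahead of it and the grasp point (between the pads) lies 11 mm behind it; x points along the fingers, y is the direction in which the jaws open and shut, and the axes are right-handed (so a half turn about x gives the same grasp; the last joint's range is limited). The gripper opens to 87 mm and grips with 3 to 60 N. Pads are 19 mm wide; open, the fingers measure 117 mm over their backs; the gripper's body (75 mm by 190 mm) begins 51 mm behind the grasp point.
Start: joints at [1.3, 0.321, -0.07, 1.45, 0.023, 1.371, -0.057], TCP at [0.183, -0.624, 0.231] pointing down, gripper open.
Joint ranges: [-2.86, 2.86], [-0.3, 2.09], [-1.38, 1.24], [0.06, 2.45], [-1.56, 4.7], [0.09, 2.05], [-2.69, 2.69]. Speed limits (rad/s): [2.57, 2.57, 3.14, 3.14, 3.14, 3.14, 3.14].

INTERFACE

Orientations are given as [roll, pitch, yaw] about the fixed x, y, z axes, in that order (R = Rz(yaw) Ry(pitch) Rx(roll)).
In Python, from workcell import robot, cams, job, finder gives the robot as it stands. The module is installed in compiled form; this text tells all that it offers.
- The arm moves only by the shell command python3 -m pendant 'ROWS'. ROWS is a JSON object of lists of equal length, an entry for each row: "fingers": the closure in counts, from 0 (fully open) to 255 (shut); "xyz": the shift along the tool's x, y, z normalised to -1 to 1, where 1 is 2 cm, a list of three; "yaw": the turn about the tool's x normalised to -1 to 1, where 1 is 0.1 rad. A call has 1 to 12 rows; each row shifts and turns the pose as measured when the row begins, along the tool's axes as they then stand; what a row does not reach is not made up. A row lasts 1/12 s, in which the tool goes at most 41.7 mm and 7.16 degrees, less where a joint would pass 70% of its speed; a pose out of reach is approached as far as the arm can. A call with a number of a shift or a turn outside -1 to 1 is refused whole. A call with a gripper value outside its range is refused whole. The fingers move at their own pace and stop on an object; the grip force is fixed at half the most. Time passes only in rows, so rows that do not move let the fingers close. It gives the time, the measured TCP pose, the force and the opening at its end, in the units of the state.
- robot.state(): the state, without advancing time (a new reading comes with each control period).
- cams.capture(name): name is "scene" or "top"; returns (picture, depth): 384x512x3 uint8, red, green, blue; 384x512 float32, m along the optical axis (not along the pixel's ray), 0 where there is no reading.
- cams.get_calibration(name): a dict with "fx", "fy", "cx", "cy" (pixels), "distortion" ([k1, k2, p1, p2, k3] as OpenCV has them; the pictures are not rectified), "R" (3x3) and "t" (3): a world point X has camera coordinates R X + t. Camera axes: x right, y down, z forward; pixel columns grow to the right and rows downward; lengths in m; the calibration is good to about 2 mm. A picture is of the moment at which its call begins. get_calibration takes no time and is no camera call.
- job.hand_in(): hands the job in, once; it reports no verdict.
Trained networks look in the newest picture that a camera, given by its name, has taken for a name from the list of things; names that differ only in an ending like _2 or _b are one class to them, and where a whole thing is asked for, a point or a joint stands for the part that bears it (a point fixed in the world has none). Each returns a list of dicts, best first, with "p" (0 to 1); they miss things now and then, are a little off and sometimes report something else, mostly with a low value. They report only what shows in the picture. A call takes as long as a camera call. They do not tell look-alikes from the thing itself.
- finder.recognise(camera, label): "centre" ([row, column] in pixels, amid what is visible of it).
- finder.outline_of(camera, label): "pixels" (384x512 bool, what is visible of it) and "centre" ([row, column] in pixels, amid what is visible of it).
- finder.place_of(camera, label): "centre" ([row, column] in pixels: a listed point, or the origin of a listed thing).
The state is a dict: "clock": time; "joints": joint angles; "qd": joint speeds; "tau": joint torques, N m; "ee_pos": TCP position; "tool_rot": TCP orientation; "force": force on the tool from outside, world axes, zero at the start; "ft_torque": the same for the moment, N m; "finger_gap": opening from 0.0 (shut) to 1.0 (fully open).
Only numpy, scipy, OpenCV 4.12 (cv2) and the standard library are available. Lean on these libraries where they do the work, as an engineer would, in place of code of your own. Each camera call takes 0.05 s, during which the arm holds its last target. There are 200 camera calls.

TASK

Get the relay test ready: first unlock the load box by pulling its red cap fully up, then turn the black dial anticlockwise until it meets its stop and from there click it nine steps clockwise (to the green dot). Lay every blue relay module flat, label up, in the white carrier, one to a compartment (before or after the dial, as you like), and last, with all modules loaded and the dial set, press the red cap fully home; leave the other things on the bench where they are.

Things in the scene. Friction and masses are not known exactly. Their poses are not given: they have to be found in the camera images.
- load_box: Grey bench load box, fixed to the bench, 150 x 190 x 60 mm (x, y, z), aluminium top panel 60 mm above the bench. Origin: centre of its underside; z up. On its panel stand the black click dial, on the axis x = 0, y = +50 mm of this frame, and the red lock cap, at x = 0, y = -50 mm. Box and carrier may be on either side of the bench.
- dial (a joint): Black click dial on the load box; rad, grows CLOCKWISE seen from above. Detents every 24 degrees (0.4189 rad, about 0.04 N m to pass one); it settles in the nearest. 0 is the anticlockwise hard stop, itself a detent; the other stop is 12 clicks up. At 0 the pointer points to the box's -x. It starts 4 to 7 clicks from the stop.
- dial_grip (a point): On the dial's vertical axis, 32 mm above the panel: height to grip. The dial is a round skirt of radius 23 mm, 2 to 10 mm above the panel, with an upright grip bar 44 mm long, 14 mm thick, 10 to 40 mm above the panel: pinch it across the 14 mm. The point turns with it: x along the bar (white pointer at the -x end), y across the bar, z up.
- dial_pointer (a point): Tip of the white pointer line on the dial's bar, 22 mm from the axis, 40 mm above the panel; turns with the dial. Round the dial the panel has one dot per click: a big red dot at the stop (0), a big green dot at nine clicks, small black ones elsewhere.
- lock_cap (a joint): Red lock cap of the load box, a captive round cap that slides straight up and down. 0 m: pushed fully home; 0.012 m: fully up against its stop. Positive is up. A snap detent at mid travel holds it down or up (about 6 N to pass either way) and it never comes off. A yellow sleeve shows below it when it is up. It starts home.
- cap_top (a point): Centre of the top face of the red cap. The cap is 28 mm in diameter over its upper 10 mm, 25 mm below, 26 mm tall; when home its top is 87 mm above the bench, its lower edge 1 mm above the panel.
- carrier: White test carrier, a fixed tray 160 x 108 mm (x, y) with 3 x 2 open square compartments, 48 x 48 mm inside, centred at x = -52, 0, +52 mm and y = -26, +26 mm of its frame, each with two brass strips. Floor 3 mm thick, walls and dividers 4 mm thick with their tops 11 mm above the bench. Origin: centre of its underside; z up.
- module1: Blue relay module, a box 36 x 28 x 24 mm (x, y, z) of 30 to 65 g with a paper label on top. Origin: centre of its underside, z up. Any orientation in a compartment is fine as long as it lies flat, label up. Between 3 and 5 of the five modules are present; the others read None.
- module2: Blue relay module, a box 36 x 28 x 24 mm (x, y, z) of 30 to 65 g with a paper label on top. Origin: centre of its underside, z up. Any orientation in a compartment is fine as long as it lies flat, label up. Between 3 and 5 of the five modules are present; the others read None.
- module3: Blue relay module, a box 36 x 28 x 24 mm (x, y, z) of 30 to 65 g with a paper label on top. Origin: centre of its underside, z up. Any orientation in a compartment is fine as long as it lies flat, label up. Between 3 and 5 of the five modules are present; the others read None.
- module4: Blue relay module, a box 36 x 28 x 24 mm (x, y, z) of 30 to 65 g with a paper label on top. Origin: centre of its underside, z up. Any orientation in a compartment is fine as long as it lies flat, label up. Between 3 and 5 of the five modules are present; the others read None.
- module5: Blue relay module, a box 36 x 28 x 24 mm (x, y, z) of 30 to 65 g with a paper label on top. Origin: centre of its underside, z up. Any orientation in a compartment is fine as long as it lies flat, label up. Between 3 and 5 of the five modules are present; the others read None.
- spool: bystander: aluminium solder spool, 42 mm in diameter, 45 mm tall. Origin: on its underside. Leave it alone.
- brass_ring: bystander: brass ring, 70 mm in diameter, 12 mm tall. Origin: on its underside. Leave it alone.
- standoff: bystander: brass standoff, 12 mm in diameter, 16 mm tall, among the modules. Origin: on its underside. Leave it alone.
- pot: bystander: small potentiometer, 18 mm in diameter, 26 mm tall. Origin: on its underside. Leave it alone.
- driver: bystander: yellow screwdriver, 160 mm long, lying along its x. Origin: on its underside. Leave it alone.
- cutters: bystander: orange side cutters, about 140 mm long, lying along x, 12 mm thick. Origin: on its underside. Leave it alone.
Not all that is in view belongs to the job. What is shaped like the module5 but orange is not meant.

How it is judged:
By the outcome, as a careful person would: the job done as asked, in the order asked, and still so for the second after the job is handed in, with the robot touching nothing.
Of module1, module2, module3, module4, module5 only 3 to 5 are there at a start; the rules pass over those that are not, and their reading is None.
At some moment in a run one of module1, module2, module3, module4, module5 may be knocked a few centimetres aside while the robot is not near it.
Once in a run the grip may slacken for a moment while it holds something.
It also fails if it takes over 210 s, if anything falls off the work surface, if the arm or the gripper's body presses on something with over 40 N, if the wrist force passes 120 N, or if a joint passes its speed limit or range.

## Working session

There is one attempt and no reset: what is moved stays moved. The work goes in short steps, Python scripts to look and compute and a shell command to move; the robot and the scene stay as the last step left them, time stands still between calls to the robot, and variables do not carry over. Pictures are saved under pics/ and viewed, about 12 in all and at most 16, crops included, and the job is handed in when it is done.

```bash
mkdir -p pics
cat > h.py <<'E'
import numpy as np, cv2
from workcell import robot, cams, job, finder
from scipy.spatial.transform import Rotation as Ro
def cap(n,f=None):
    p,d=cams.capture(n)
    if f: cv2.imwrite('pics/'+f,p[:,:,::-1])
    return p,d
def K(n):
    c=cams.get_calibration(n); M=np.array([[c['fx'],0,c['cx']],[0,c['fy'],c['cy']],[0,0,1.]])
    return M,np.array(c['distortion'],float),np.array(c['R']),np.array(c['t']).ravel()
def ray(n,rc):
    M,D,R,t=K(n); u=cv2.undistortPoints(np.array([[[rc[1],rc[0]]]],float),M,D)[0,0]
    return -R.T@t, R.T@np.array([u[0],u[1],1.])
def atz(n,rc,z):
    o,d=ray(n,rc); return o+d*(z-o[2])/d[2]
def atd(n,rc,dep):
    o,d=ray(n,rc); return o+d*dep
def proj(n,X):
    M,D,R,t=K(n); return cv2.projectPoints(np.array(X,float).reshape(-1,1,3),cv2.Rodrigues(R)[0],t,M,D)[0][:,0,::-1]
def tri(a,b):
    (o1,d1),(o2,d2)=ray(*a),ray(*b); A=np.stack([d1,-d2],1); s=np.linalg.lstsq(A,o2-o1,rcond=None)[0]
    p,q=o1+d1*s[0],o2+d2*s[1]; return (p+q)/2,np.linalg.norm(p-q)
E
python3 - <<'E'
from h import *
np.set_printoptions(precision=3,suppress=True)
for n in ('scene','top'):
    cap(n,n+'0.png'); M,D,R,t=K(n); print(n,M[0,0],-R.T@t,R[2])
s=robot.state(); print(s['ee_pos'],s['tool_rot'],Ro.from_euler('xyz',s['tool_rot']).as_matrix())
for l in ['load_box','carrier','module1','lock_cap','cap_top','dial_grip','dial_pointer']:
  for n in ('scene','top'):
    print(l,n,[(np.round(x['centre']).tolist(),round(x['p'],2)) for x in finder.place_of(n,l)][:7])
E
```

```text
scene 447.4266465165575 [ 1.122 -0.012  1.063] [-0.533 -0.031 -0.845]
top 375.7829846787533 [ 0.41  -0.031  1.294] [ 0.097 -0.017 -0.995]
[ 0.182 -0.623  0.23 ] [-1.525  1.569  1.901] [[-0.001  0.281 -0.96 ]
 [ 0.002 -0.96  -0.281]
 [-1.    -0.002  0.   ]]
load_box scene [([213.0, 374.0], 0.74), ([208.0, 294.0], 0.36)]
load_box top [([202.0, 157.0], 0.95), ([166.0, 224.0], 0.7)]
carrier scene [([228.0, 256.0], 0.66), ([212.0, 169.0], 0.65)]
carrier top [([195.0, 318.0], 0.84)]
module1 scene [([255.0, 290.0], 0.78), ([182.0, 258.0], 0.73), ([228.0, 257.0], 0.64), ([209.0, 294.0], 0.62), ([178.0, 285.0], 0.6), ([272.0, 251.0], 0.51), ([212.0, 377.0], 0.3)]
module1 top [([167.0, 224.0], 0.58), ([181.0, 252.0], 0.58), ([200.0, 223.0], 0.57), ([224.0, 254.0], 0.55), ([233.0, 235.0], 0.51), ([150.0, 252.0], 0.47)]Traceback (most recent call last):
  File "<stdin>", line 8, in <module>
ValueError: it knows: brass_ring, cap_top, carrier, cutters, dial_grip, dial_pointer, driver, load_box, module, pot, spool, standoff
```

Run:
```python
import cv2
a=cv2.imread('pics/top0.png');cv2.imwrite('pics/top0b.png',cv2.resize(a[90:310,90:390],None,fx=2.6,fy=2.6,interpolation=cv2.INTER_CUBIC))
a=cv2.imread('pics/scene0.png');cv2.imwrite('pics/scene0b.png',cv2.resize(a[130:330,100:450],None,fx=2.25,fy=2.25,interpolation=cv2.INTER_CUBIC))
```

```text
(no output)
```

View pics/top0b.png

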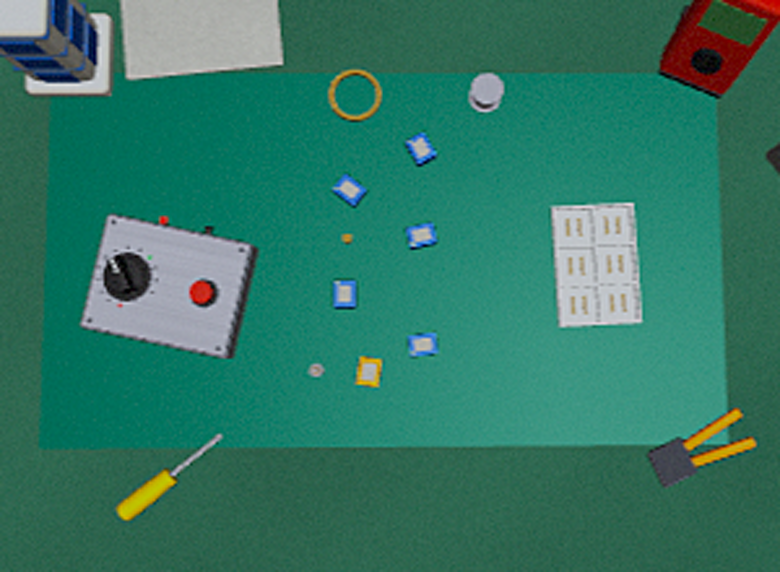

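View pics/scene0b.png

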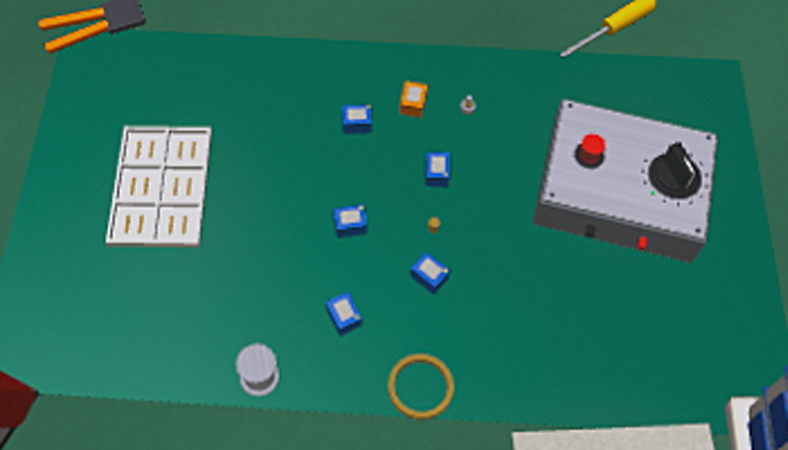

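The pictures show the box (+y side, top-crop ~170,285), the carrier (−y side, ~600,265), five blue modules in two columns with one orange decoy and the standoff among them. Next I measure everything.

```bash
cat > meas.py <<'E'
from h import *
np.set_printoptions(precision=4,suppress=True)
def pts(n,d,mask):
    M,D,R,t=K(n); r,c=np.nonzero(mask&(d>0)); u=cv2.undistortPoints(np.stack([c,r],1).astype(float).reshape(-1,1,2),M,D)[:,0]
    return ((np.c_[u,np.ones(len(u))]*d[r,c][:,None])-t)@R
def rect(P):
    (x,y),(w,h),a=cv2.minAreaRect((P[:,:2]*1000).astype(np.float32))
    if w<h: w,h,a=h,w,a+90
    return np.array([x,y,w,h,(a+90)%180-90])
def blue(p):
    h=cv2.cvtColor(p,cv2.COLOR_RGB2HSV); m=((h[...,0]>98)&(h[...,0]<125)&(h[...,1]>120)&(h[...,2]>70)).astype(np.uint8)
    return m
def modules(show=True):
    out={}
    for n in ('top','scene'):
        p,d=cap(n); m=blue(p); m=cv2.morphologyEx(m,cv2.MORPH_CLOSE,np.ones((7,7),np.uint8)); k,L,S,C=cv2.connectedComponentsWithStats(m); o=[]
        for i in range(1,k):
            if not 25<S[i,4]<400: continue
            c=np.zeros_like(m); cs,_=cv2.findContours((L==i).astype(np.uint8),0,2); cv2.drawContours(c,cs,-1,1,-1)
            P=pts(n,d,c>0)
            if len(P)<15: continue
            if not(0.35<P[:,0].mean()<0.8 and abs(P[:,1].mean())<0.45): continue
            z=np.percentile(P[:,2],70); T=P[P[:,2]>z-0.006]; o.append(np.r_[rect(T),z*1000,len(T)])
        out[n]=o
        if show:
            print(n)
            for x in o: print(np.round(x,1))
    return out
E
python3 - <<'E'
from meas import *
modules()
for n in ('top','scene'):
    p,d=cap(n)
    for l in ['load_box','carrier']:
        o=finder.outline_of(n,l)[0]; P=pts(n,d,o['pixels']); zt=np.percentile(P[:,2],50); T=P[abs(P[:,2]-zt)<0.006]; print(n,l,o['p'],rect(T),zt,len(T))
T={}
for l in ['cap_top','dial_grip','dial_pointer','carrier','load_box']:
    a,b=[finder.place_of(n,l) for n in('top','scene')]
    print(l,[(x['centre'],x['p']) for x in a][:2],[(x['centre'],x['p']) for x in b][:2])
    if a and b: print(tri(('top',a[0]['centre']),('scene',b[0]['centre'])))
E
```

```text
top
[689.2 -48.1  34.4  26.3  27.7  25.1  79. ]
[634.5  45.7  35.9  27.5  52.2  24.9  84. ]
[573.4 -48.8  34.2  27.  -81.3  25.1  80. ]
[495.8  51.   33.7  24.   -0.4  25.3  75. ]
[431.3 -49.9  34.3  27.1 -81.9  25.1  82. ]
scene
[434.4 -50.3  33.7  30.9 -86.8  24.9 116. ]
[501.8  52.6  35.7  24.8   1.   24.6 121. ]
[577.8 -47.9  34.9  29.3 -76.7  24.9 137. ]
[638.8  45.2  37.2  30.   51.3  24.7 149. ]
[694.  -47.6  36.9  27.5  28.8  24.8 159. ]
top load_box 0.96 [506.1334 273.6953 189.9988 149.4995  77.4202] 0.05973226048292453 2281
top carrier 0.6 [ 536.4644 -281.7385  159.936   110.1117    2.9429] 0.003550350844978546 1204
scene load_box 0.6 [510.8407 274.5993 189.189  151.9322  77.3366] 0.059662156257641895 3105
scene carrier 0.58 [ 538.8074 -280.0047  164.5137  109.7052    2.2707] 0.004273522358532103 1820
cap_top [([201.4, 165.0], 0.45), ([129.6, 223.7], 0.24)] [([193.2, 359.3], 0.46)]
(array([0.4969, 0.2233, 0.0862]), np.float64(0.015731453358292083))
dial_grip [([195.8, 137.5], 0.63)] [([202.3, 403.0], 0.86)]
(array([0.5161, 0.324 , 0.0821]), np.float64(0.005880862271925971))
dial_pointer [([186.7, 129.0], 0.62)] [([208.6, 404.5], 0.51)]
(array([0.5427, 0.3336, 0.0983]), np.float64(0.019712317115669238))
carrier [([192.1, 314.6], 0.82)] [([215.6, 167.8], 0.7), ([255.7, 288.7], 0.17)]
(array([ 0.5376, -0.2814, -0.0179]), np.float64(0.023583381895617074))
load_box [([199.7, 157.8], 0.89), ([193.5, 315.9], 0.42)] [([216.4, 378.7], 0.71)]
(array([ 0.5102,  0.2813, -0.0076]), np.float64(0.008961963795853655))
```

```bash
cat > plan.py <<'E'
# python3 plan.py x y z [psi]  -> shift in tool axes (units 2cm), yaw units; psi=desired world angle of jaw axis (deg, mod 180)
import sys
from h import *
def plan(x,y,z,psi=None):
    s=robot.state(); R=Ro.from_euler('xyz',s['tool_rot']).as_matrix(); cur=np.degrees(np.arctan2(R[1,1],R[0,1]))
    d=np.array([x,y,z])-s['ee_pos']; t=R.T@d/0.02; yw=0
    if psi is not None: yw=-((psi-cur+90)%180-90); 
    print('ee',np.round(s['ee_pos'],4),'jaw',round(cur,1),'gap',round(s['finger_gap'],3),'F',np.round(s['force'],1),'j7',round(s['joints'][6],2),'t',round(s['clock'],1))
    print('tool units',np.round(t,2),'yaw units',round(np.radians(yw)/0.1,2),'tilt',np.round(R[2],3))
if __name__=='__main__': plan(*map(float,sys.argv[1:]))
E
python3 - <<'E'
from meas import *
for n in('top','scene'):
    p,d=cap(n); P=pts(n,d,np.ones(d.shape,bool)); 
    for nm,c,lo,hi,r in(('bar',(.5194,.3229),.092,.11,.03),('cap',(.4976,.2253),.080,.095,.022),('skirt',(.5194,.3229),.066,.074,.035)):
        Q=P[(np.hypot(P[:,0]-c[0],P[:,1]-c[1])<r)&(P[:,2]>lo)&(P[:,2]<hi)]; print(n,nm,len(Q),Q.mean(0), rect(Q) if len(Q)>3 else '')
p,d=cap('scene'); r,c=proj('scene',[.5194,.3229,.08])[0].astype(int); cv2.imwrite('pics/dial0.png',cv2.resize(p[r-30:r+30,c-35:c+35,::-1],None,fx=8,fy=8,interpolation=cv2.INTER_CUBIC)); print(r,c)
E
python3 plan.py .52 -.3 .25 -12.6; python3 plan.py .4976 .2253 .2 -12.6
```

```text
top bar 65 [0.5172 0.3226 0.0992] [517.3422 322.7003  44.2512  14.6617  25.1426]
top cap 61 [0.4952 0.2248 0.0867] [495.2432 224.8829  25.9672  25.2363 -22.8916]
top skirt 71 [0.5179 0.3183 0.0696] [521.8278 318.2816  56.6025  43.6154 -40.0582]
scene bar 109 [0.5226 0.3221 0.099 ] [521.2025 322.9432  44.4596  16.2167  23.2894]
scene cap 91 [0.501  0.2244 0.0864] [500.2494 224.5432  26.2722  26.2381 -83.0567]
scene skirt 94 [0.5281 0.3139 0.0697] [530.4728 316.6479  44.545   37.0191  56.6562]
203 401
ee [ 0.1826 -0.6239  0.2306] jaw -73.7 gap 1.001 F [ 0.5 -0.2  0.2] j7 -0.06 t 1.4
tool units [ -0.97 -10.8  -20.74] yaw units -10.66 tilt [-1.  0.  0.]
ee [ 0.1826 -0.6239  0.2306] jaw -73.7 gap 1.001 F [ 0.5 -0.2  0.2] j7 -0.06 t 1.4
tool units [  1.52 -36.32 -27.05] yaw units -10.66 tilt [-1.  0.  0.]
```

View pics/dial0.png

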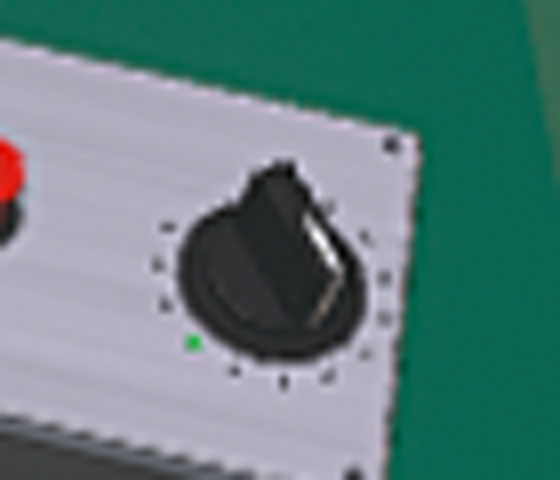

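```bash
python3 -m pendant '{"fingers":[80,80,80,80,80,80,80,80,80,80,80,80],"xyz":[[0,-0.4,-1],[0,-0.4,-1],[0,-0.4,-1],[0,-0.4,-1],[0,-0.4,-1],[0,-0.4,-1],[0,-0.4,-1],[0,-0.4,-1],[0,-0.4,-1],[0,-0.4,-1],[0,-0.4,-1],[0,-0.4,-1]],"yaw":[0,0,0,0,0,0,0,0,0,0,0,0]}'; python3 plan.py .4977 .2247 .2 -66
```

```text
clock: 2.45
ee_pos: [0.3875, -0.4635, 0.2298]
tool_rot: [0.555, 1.565, -2.316]
force: [-0.0, -0.0, 0.4]
finger_gap: 0.689
ee [ 0.3875 -0.4635  0.2298] jaw -74.5 gap 0.689 F [-0.  -0.   0.4] j7 -0.51 t 2.5
tool units [  1.33 -31.7  -14.5 ] yaw units -1.49 tilt [-1.     0.003  0.005]
```

```bash
python3 -m pendant '{"fingers":[80,80,80,80,80,80,80,80,80,80,80,80],"xyz":[[0,-1,-0.7],[0,-1,-0.7],[0,-1,-0.7],[0,-1,-0.7],[0,-1,-0.7],[0,-1,-0.7],[0,-1,-0.7],[0,-1,-0.7],[0,-1,-0.5],[0,-1,-0.5],[0,-1,-0.5],[0,-1,-0.5]],"yaw":[-0.1,-0.1,-0.1,-0.1,-0.1,-0.1,-0.1,-0.1,-0.1,-0.1,-0.1,-0.1]}' >/dev/null; python3 -m pendant '{"fingers":[80,80,80,80,80,80,80,80,80,80,80,80],"xyz":[[0,-1,-0.4],[0,-1,-0.4],[0,-1,-0.4],[0,-1,-0.4],[0,-1,-0.4],[0,-1,-0.4],[0,-1,-0.3],[0,-1,-0.3],[0,-1,-0.3],[0,-1,-0.3],[0,-1,-0.3],[0,-1,-0.3]],"yaw":[0,0,0,0,0,0,0,0,0,0,0,0]}'>/dev/null; python3 plan.py .4977 .2247 .115 -66
```

```text
ee [0.4433 0.093  0.2295] jaw -67.1 gap 0.685 F [-0.2  0.1 -0.1] j7 -1.37 t 4.5
tool units [ 5.67 -5.08 -5.05] yaw units -0.18 tilt [-1.     0.013 -0.003]
```

```bash
python3 -m pendant '{"fingers":[80,80,80,80,80,80,80],"xyz":[[0.8,-0.85,-0.84],[0.8,-0.85,-0.84],[0.8,-0.85,-0.84],[0.8,-0.85,-0.84],[0.8,-0.85,-0.84],[0.8,-0.84,-0.84],[0,0,0]],"yaw":[0,0,0,0,0,0,0]}'>/dev/null; python3 plan.py .4977 .2247 .074 -66
python3 - <<'E'
from h import *
p,d=cap('scene'); q,_=cap('top'); r,c=proj('scene',[.4977,.2247,.09])[0].astype(int);a=p[r-40:r+40,c-45:c+45]
r,c=proj('top',[.4977,.2247,.09])[0].astype(int);b=q[r-40:r+40,c-45:c+45]
cv2.imwrite('pics/cap1.png',cv2.resize(np.hstack([a,b])[:,:,::-1],None,fx=4.4,fy=4.4,interpolation=cv2.INTER_CUBIC))
E
```

```text
ee [0.5007 0.2353 0.1323] jaw -67.0 gap 0.687 F [0.2 0.4 0.3] j7 -1.86 t 5.0
tool units [2.91 0.38 0.39] yaw units -0.17 tilt [-1.     0.018 -0.013]
```

View pics/cap1.png

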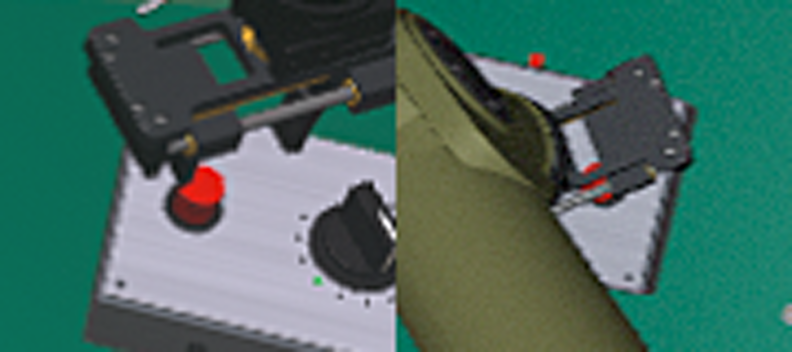

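The open jaws straddle the red cap (left panel ~ (200,190)). Correct sideways, descend, close.

```bash
python3 -m pendant '{"fingers":[80,80,80,80,80,80],"xyz":[[0,0.38,0.39],[0.7,0,0],[0.7,0,0],[0.7,0,0],[0.7,0,0],[0,0,0]],"yaw":[0,0,0,0,0,0]}'; python3 plan.py .4977 .2247 .074
```

```text
clock: 5.63
ee_pos: [0.5016, 0.215, 0.0784]
tool_rot: [2.197, 1.534, -0.553]
force: [-0.8, -0.7, -0.0]
finger_gap: 0.69
ee [0.5016 0.215  0.0784] jaw -67.6 gap 0.69 F [-0.8 -0.7 -0. ] j7 -1.89 t 5.6
tool units [ 0.2  -0.53  0.  ] yaw units 0.0 tilt [-0.999  0.03  -0.021]
```

```bash
python3 -m pendant '{"fingers":[80,80,80],"xyz":[[0.1,-0.4,0],[0.1,-0.1,0],[0,0,0]],"yaw":[0,0,0]}'>/dev/null; python3 plan.py .4977 .2247 .074;  python3 -m pendant '{"fingers":[255,255,255,255,255,255],"xyz":[[0,0,0],[0,0,0],[0,0,0],[0,0,0],[0,0,0],[0,0,0]],"yaw":[0,0,0,0,0,0]}'; python3 plan.py .4977 .2247 .086
```

```text
ee [0.4978 0.2235 0.0736] jaw -67.7 gap 0.684 F [0.4 0.1 0.4] j7 -1.92 t 5.9
tool units [-0.02 -0.06 -0.02] yaw units 0.0 tilt [-0.999  0.031 -0.021]
clock: 6.38
ee_pos: [0.4986, 0.2265, 0.0761]
tool_rot: [2.309, 1.532, -0.443]
force: [-2.9, 7.8, -1.1]
finger_gap: 0.321
ee [0.4986 0.2265 0.0761] jaw -67.7 gap 0.321 F [-2.9  7.8 -1.1] j7 -1.92 t 6.4
tool units [-0.5   0.08  0.06] yaw units 0.0 tilt [-0.999  0.029 -0.026]
```

```bash
python3 -m pendant '{"fingers":[255,255,255,255,255,255],"xyz":[[-0.2,0,0],[-0.2,0,0],[-0.2,0,0],[-0.2,0,0],[-0.2,0,0],[-0.2,0,0]],"yaw":[0,0,0,0,0,0]}'; python3 plan.py .4977 .2247 .086
```

```text
clock: 6.88
ee_pos: [0.4972, 0.2263, 0.0906]
tool_rot: [2.507, 1.536, -0.244]
force: [14.6, 8.4, -39.4]
finger_gap: 0.305
ee [0.4972 0.2263 0.0906] jaw -67.6 gap 0.305 F [ 14.6   8.4 -39.4] j7 -1.89 t 6.9
tool units [0.23 0.08 0.01] yaw units 0.0 tilt [-0.999  0.021 -0.028]
```

```bash
python3 -m pendant '{"fingers":[80,80,80,80,80,80,80,80,80],"xyz":[[0.1,0,0],[0,0,0],[0,0,0],[0,0,0],[-0.5,0,0],[-0.7,0,0],[-0.7,0,0],[-0.7,0,0],[0,0,0]],"yaw":[0,0,0,0,0,0,0,0,0]}'>/dev/null; python3 plan.py .5193 .3228 .15 -66
python3 - <<'E'
from h import *
p,d=cap('scene'); r,c=proj('scene',[.51,.27,.09])[0].astype(int);a=p[r-50:r+50,c-65:c+65]
cv2.imwrite('pics/cap2.png',cv2.resize(a[:,:,::-1],None,fx=4.4,fy=4.4,interpolation=cv2.INTER_CUBIC))
E
```

```text
ee [0.495  0.2263 0.1475] jaw -67.6 gap 0.685 F [ 0.4 -0.   1.1] j7 -1.84 t 7.6
tool units [-0.14 -3.99 -2.96] yaw units -0.28 tilt [-0.999  0.022 -0.027]
```

View pics/cap2.png

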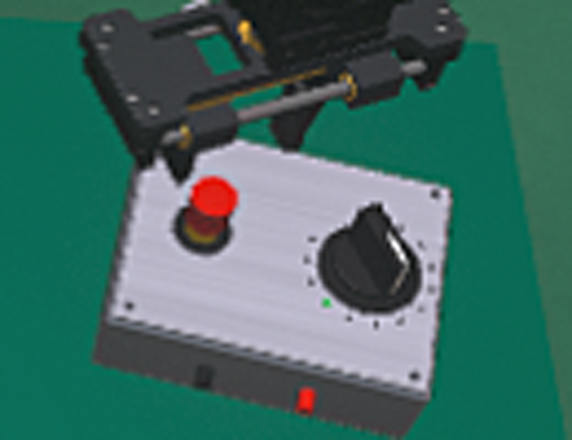

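The cap is up (yellow sleeve visible at (205,235)). Now to the dial.

```bash
python3 -m pendant '{"fingers":[80,80,80,80,80,80,80,80],"xyz":[[0,-0.8,-0.6],[0,-0.8,-0.6],[0,-0.8,-0.6],[0,-0.8,-0.6],[0,-0.6,-0.4],[0,-0.2,-0.1],[0,0,0],[0,0,0]],"yaw":[-0.1,0,0,0,0,0,0,0]}'>/dev/null; python3 plan.py .5193 .3228 .083 -66.6
python3 - <<'E'
from meas import *
p,d=cap('scene');P=pts('scene',d,np.ones(d.shape,bool));Q=P[(np.hypot(P[:,0]-.5,P[:,1]-.2247)<.01)&(P[:,2]>.07)&(P[:,2]<.13)];print(len(Q),np.median(Q[:,2]))
E
```

```text
ee [0.5175 0.322  0.1437] jaw -67.3 gap 0.686 F [ 0.4 -0.2  0.2] j7 -2.05 t 8.3
tool units [ 3.03 -0.09 -0.03] yaw units -0.12 tilt [-0.999  0.028 -0.022]
46 0.09845054440484999
```

```bash
python3 -m pendant '{"fingers":[80,80,80,80,80,80,80],"xyz":[[0.6,0,0],[0.6,0,0],[0.6,0,0],[0.6,0,0],[0.5,0,0],[0.1,0,0],[0,0,0]],"yaw":[0,0,0,0,0,0,0]}'>/dev/null; python3 plan.py .5193 .3228 .083 -66.6
```

```text
ee [0.5214 0.3159 0.0789] jaw -67.7 gap 0.689 F [-1.3 -1.4 11.5] j7 -2.09 t 9.0
tool units [-0.22 -0.35 -0.04] yaw units -0.18 tilt [-0.999  0.032 -0.023]
```

```bash
python3 -m pendant '{"fingers":[80,80,80],"xyz":[[-0.3,-0.2,0],[0,-0.2,0],[0,0,0]],"yaw":[0,0,0]}'>/dev/null; python3 plan.py .5193 .3228 .083 -66.6;  python3 -m pendant '{"fingers":[255,255,255,255,255,255,255],"xyz":[[0,0,0],[0,0,0],[0,0,0],[0,0,0],[0,0,0],[0,0,0],[0,0,0]],"yaw":[0,0,0,0,0,0,0]}'; python3 plan.py .5193 .3228 .083 -66.6
```

```text
ee [0.5181 0.3233 0.0837] jaw -67.7 gap 0.683 F [-0.7  0.5  0.1] j7 -2.1 t 9.2
tool units [ 0.04  0.05 -0.05] yaw units -0.19 tilt [-0.999  0.032 -0.022]
clock: 9.82
ee_pos: [0.517, 0.3226, 0.0815]
tool_rot: [2.119, 1.533, -0.633]
force: [0.7, -0.1, -0.2]
finger_gap: 0.242
ee [0.517  0.3226 0.0815] jaw -67.7 gap 0.242 F [ 0.7 -0.1 -0.2] j7 -2.1 t 9.8
tool units [-0.07  0.04 -0.11] yaw units -0.19 tilt [-0.999  0.032 -0.02 ]
```

```bash
python3 -m pendant '{"fingers":[255,255,255,255],"xyz":[[0,0,0],[0,0,0],[0,0,0],[0,0,0]],"yaw":[0,0,0,0]}'; python3 plan.py .5193 .3228 .083 -66.6
```

```text
clock: 10.15
ee_pos: [0.5168, 0.3234, 0.0815]
tool_rot: [2.149, 1.535, -0.603]
force: [-0.3, 0.1, -0.4]
finger_gap: 0.161
ee [0.5168 0.3234 0.0815] jaw -67.7 gap 0.161 F [-0.3  0.1 -0.4] j7 -2.1 t 10.2
tool units [-0.07  0.08 -0.11] yaw units -0.19 tilt [-0.999  0.03  -0.02 ]
```

```bash
for i in 1; do python3 -m pendant '{"fingers":[255,255,255,255,255,255,255,255,255,255,255,255],"xyz":[[0,0,0],[0,0,0],[0,0,0],[0,0,0],[0,0,0],[0,0,0],[0,0,0],[0,0,0],[0,0,0],[0,0,0],[0,0,0],[0,0,0]],"yaw":[-0.8,-0.8,-0.8,-0.8,-0.8,-0.8,-0.8,-0.8,-0.8,-0.8,-0.8,-0.8]}'; done; python3 plan.py .5193 .3228 .083 -66.6
```

```text
clock: 11.15
ee_pos: [0.5185, 0.322, 0.0815]
tool_rot: [1.183, 1.535, -0.57]
force: [0.3, -0.5, 0.3]
finger_gap: 0.159
ee [0.5185 0.322  0.0815] jaw -10.5 gap 0.159 F [ 0.3 -0.5  0.3] j7 -1.19 t 11.2
tool units [-0.07  0.03 -0.05] yaw units 9.8 tilt [-0.999  0.033  0.013]
```

```bash
python3 -m pendant '{"fingers":[255,255,255,255,255,255,255,255,255,255,255,255],"xyz":[[0,0,0],[0,0,0],[0,0,0],[0,0,0],[0,0,0],[0,0,0],[0,0,0],[0,0,0],[0,0,0],[0,0,0],[0,0,0],[0,0,0]],"yaw":[-1,-1,-1,-1,-1,-1,-1,-1,-1,-1,-1,-1]}'>/dev/null; python3 plan.py .5193 .3228 .083 -66.6;python3 -m pendant '{"fingers":[255,255,255,255,255,255],"xyz":[[0,0,0],[0,0,0],[0,0,0],[0,0,0],[0,0,0],[0,0,0]],"yaw":[-0.4,-0.4,-0.4,-0.4,-0.4,-0.4]}'>/dev/null; python3 plan.py .5193 .3228 .083 76.7; python3 -c "
from h import *
print(robot.state()['ft_torque'])"
```

```text
ee [0.5211 0.3231 0.0816] jaw 61.4 gap 0.163 F [ 0.4  0.9 -0.7] j7 -0.05 t 12.2
tool units [-0.07 -0.06 -0.07] yaw units -9.08 tilt [-0.999  0.004  0.032]
ee [0.5213 0.3237 0.0815] jaw 75.8 gap 0.16 F [0.5 1.2 0.6] j7 0.18 t 12.7
tool units [-0.08 -0.07 -0.09] yaw units -0.15 tilt [-1.    -0.002  0.029]
[0.36472142 0.07701415 0.01566111]
```

Near the predicted stop (76.7°). Push on gently to feel it.

```bash
python3 -m pendant '{"fingers":[255,255,255,255],"xyz":[[0,0,0],[0,0,0],[0,0,0],[0,0,0]],"yaw":[-0.3,-0.3,-0.3,-0.3]}'>/dev/null; python3 plan.py .5193 .3228 .083 76.7; python3 -c "
from h import *
print(robot.state()['ft_torque'])"
```

```text
ee [0.5217 0.3237 0.0816] jaw 82.7 gap 0.169 F [-1.   1.3 -0.5] j7 0.3 t 13.0
tool units [-0.07 -0.06 -0.11] yaw units 1.05 tilt [-1.    -0.004  0.026]
[ 0.46078477  0.20390002 -0.80014343]
```

```bash
python3 -m pendant '{"fingers":[255,255,255,255,255,255,255,255,255,255,255,255],"xyz":[[0,0,0],[0,0,0],[0,0,0],[0,0,0],[0,0,0],[0,0,0],[0,0,0],[0,0,0],[0,0,0],[0,0,0],[0,0,0],[0,0,0]],"yaw":[0.5,0.6,0.8,0.8,0.8,0.8,0.8,0.8,0.8,0.8,0.8,0.8]}'>/dev/null; python3 plan.py .5193 .3228 .083 -43.3;python3 -m pendant '{"fingers":[255,255,255,255,255,255,255,255,255,255,255,255],"xyz":[[0,0,0],[0,0,0],[0,0,0],[0,0,0],[0,0,0],[0,0,0],[0,0,0],[0,0,0],[0,0,0],[0,0,0],[0,0,0],[0,0,0]],"yaw":[0.9,0.9,0.9,0.9,0.9,0.9,0.9,0.9,0.9,0.9,0.8,0.5]}'>/dev/null; python3 plan.py .5193 .3228 .083 -43.3
```

```text
ee [0.5203 0.3216 0.0816] jaw 28.0 gap 0.157 F [ 0.2  0.2 -0.8] j7 -0.56 t 14.0
tool units [-0.07 -0.01 -0.07] yaw units 12.44 tilt [-1.     0.012  0.019]
ee [0.5171 0.3218 0.0815] jaw -34.1 gap 0.161 F [ 0.5  1.2 -0.1] j7 -1.54 t 15.0
tool units [-0.07  0.06 -0.1 ] yaw units 1.6 tilt [-1.     0.018  0.003]
```

```bash
python3 -m pendant '{"fingers":[255,255,255,255,80,80,80,80,80,80,80,80],"xyz":[[0,0,0],[0,0,0],[0,0,0],[0,0,0],[0,0,0],[0,0,0],[0,0,0],[0,0,0],[0,0,0],[0,0,0],[0,0,0],[0,0,0]],"yaw":[0.8,0.8,0.1,0,0,0,0,0,0,0,0,0]}'>/dev/null; python3 plan.py .5193 .3228 .083 -43.3; python3 -m pendant '{"fingers":[80,80,80,80,80,80,80,80,80,80,80,80],"xyz":[[-0.2,0,0],[0,0,0],[0,0,0],[0,0,0],[0,0,0],[0,0,0],[0,0,0],[0,0,0],[0,0,0],[0,0,0],[0,0,0],[0,0,0]],"yaw":[0,-1,-1,-1,-1,-1,-1,-1,-1,-1,-1,-1]}'>/dev/null; python3 plan.py .5193 .3228 .083 -43.3;python3 -m pendant '{"fingers":[80,80,80,80,80,80,80,80,80,80,80,80],"xyz":[[0,0,0],[0,0,0],[0,0,0],[0,0,0],[0,0,0],[0,0,0],[0,0,0],[0,0,0],[0,0,0],[0,0,0],[0,0,0],[0,0,0]],"yaw":[-1,-1,-1,-1,-1,-1,-1,-1,-1,-1,-1,-1]}'>/dev/null; python3 plan.py .5193 .3228 .083 -43.3
```

```text
ee [0.5174 0.3212 0.0816] jaw -44.0 gap 0.651 F [ 0.  -0.1 -0.5] j7 -1.69 t 16.0
tool units [-0.07  0.01 -0.12] yaw units -0.13 tilt [-1.     0.019  0.001]
ee [0.5189 0.3216 0.0902] jaw 22.0 gap 0.688 F [ 0.1 -0.4 -1.3] j7 -0.65 t 17.0
tool units [ 0.36  0.04 -0.05] yaw units 11.39 tilt [-1.     0.011  0.019]
ee [0.5219 0.3205 0.0941] jaw 94.1 gap 0.686 F [-0.3 -0.7  0.5] j7 0.5 t 18.0
tool units [ 0.55  0.13 -0.13] yaw units -7.44 tilt [-1.    -0.016  0.02 ]
```

```bash
python3 -m pendant '{"fingers":[80,80,80,80,80,80,80,80,80,80],"xyz":[[0,0,0],[0,0,0],[0,0,0],[0,0,0],[0,0,0],[0,0,0],[0,0,0],[0.2,0,0],[0.2,0,0],[0,0,0]],"yaw":[-1,-1,-1,-1,-1,-1,-1,-0.4,0,0]}'>/dev/null; python3 plan.py .5193 .3228 .083 -43.3
```

```text
ee [0.5249 0.319  0.0883] jaw 138.6 gap 0.685 F [-0.1 -0.2 -0.7] j7 1.26 t 18.8
tool units [ 0.26  0.34 -0.04] yaw units 0.33 tilt [-1.    -0.027  0.004]
```

```bash
python3 -m pendant '{"fingers":[80,80,255,255,255,255,255,255,255,255,255,255],"xyz":[[0.2,0.3,0],[0,0,0],[0,0,0],[0,0,0],[0,0,0],[0,0,0],[0,0,0],[0,0,0],[0,0,0],[0,0,0],[0,0,0],[0,0,0]],"yaw":[0.3,0,0,0,0,0,0,0,0,0,0,0]}'>/dev/null; python3 plan.py .5193 .3228 .083 -43.3
```

```text
ee [0.5193 0.3247 0.0852] jaw 136.7 gap 0.158 F [ 0.3 -1.   0.9] j7 1.22 t 19.8
tool units [ 0.11 -0.06 -0.07] yaw units -0.0 tilt [-1.    -0.022  0.006]
```

```bash
python3 -m pendant '{"fingers":[255,255,255,255,255,255,255,255,255,255,255,255],"xyz":[[0,0,0],[0,0,0],[0,0,0],[0,0,0],[0,0,0],[0,0,0],[0,0,0],[0,0,0],[0,0,0],[0,0,0],[0,0,0],[0,0,0]],"yaw":[0.8,0.8,0.8,0.8,0.8,0.8,0.8,0.8,0.8,0.8,0.8,0.8]}'>/dev/null; python3 plan.py .5193 .3228 .083 40.7;python3 -m pendant '{"fingers":[255,255,255,255,255,255,255,255,255,255],"xyz":[[0,0,0],[0,0,0],[0,0,0],[0,0,0],[0,0,0],[0,0,0],[0,0,0],[0,0,0],[0,0,0],[0,0,0]],"yaw":[0.8,0.8,0.8,0.8,0.8,0.8,0.8,0.8,0.3,0]}'>/dev/null; python3 plan.py .5193 .3228 .083 40.7
```

```text
ee [0.5195 0.3242 0.0852] jaw 79.0 gap 0.158 F [-0.4  0.9 -1.6] j7 0.31 t 20.8
tool units [ 0.11 -0.07  0.  ] yaw units 6.68 tilt [-1.    -0.006  0.019]
ee [0.5192 0.3237 0.0851] jaw 38.4 gap 0.159 F [ 0.4  1.1 -1. ] j7 -0.32 t 21.6
tool units [ 0.11 -0.03  0.04] yaw units -0.4 tilt [-1.     0.007  0.017]
```

```bash
python3 -m pendant '{"fingers":[100,100,100,100,100,100,100,100,100,100,100,100],"xyz":[[0,0,0],[0,0,0],[0,0,0],[0,0,0],[0,0,0],[-0.5,0,0],[-1,0,0],[-1,0,0],[-1,0,0],[-1,0,0],[-0.5,0,0],[0,0,0]],"yaw":[0,0,0,0,0,0,0,0,0,0,0,0]}'>/dev/null
python3 - <<'E'
from meas import *
p,d=cap('scene'); r,c=proj('scene',[.51,.28,.09])[0].astype(int);a=p[r-50:r+50,c-65:c+65]
cv2.imwrite('pics/dial2.png',cv2.resize(a[:,:,::-1],None,fx=5,fy=5,interpolation=cv2.INTER_CUBIC))
P=pts('scene',d,np.ones(d.shape,bool));Q=P[(np.hypot(P[:,0]-.521,P[:,1]-.3228)<.03)&(P[:,2]>.092)&(P[:,2]<.11)];print(len(Q),rect(Q))
modules()
E
python3 plan.py .4985 .0515 .15 90
```

```text
99 [521.4003 322.701   46.0698  14.4193 -50.7963]
top
[689.1 -48.3  35.9  26.4  27.   24.9  76. ]
[634.8  45.7  35.6  27.4  52.5  25.3  79. ]
[573.9 -48.7  34.2  26.1 -78.8  25.1  79. ]
[495.8  51.2  33.7  24.1  -0.   24.9  76. ]
[431.  -50.2  34.3  26.5 -80.8  24.8  83. ]
scene
[434.5 -49.6  34.4  28.7 -81.2  24.5 112. ]
[501.5  52.7  37.3  24.8   1.5  24.7 119. ]
[577.5 -48.2  35.3  30.  -76.4  25.1 138. ]
[637.9  46.6  36.6  27.4  51.7  24.9 149. ]
[693.5 -47.6  37.7  29.1  30.3  24.8 158. ]
ee [0.5161 0.3225 0.1887] jaw 38.7 gap 0.605 F [-1.1  0.3 -0.7] j7 -0.25 t 22.8
tool units [ 2.11 -9.16  9.99] yaw units -8.95 tilt [-1.     0.001  0.018]
```

View pics/dial2.png

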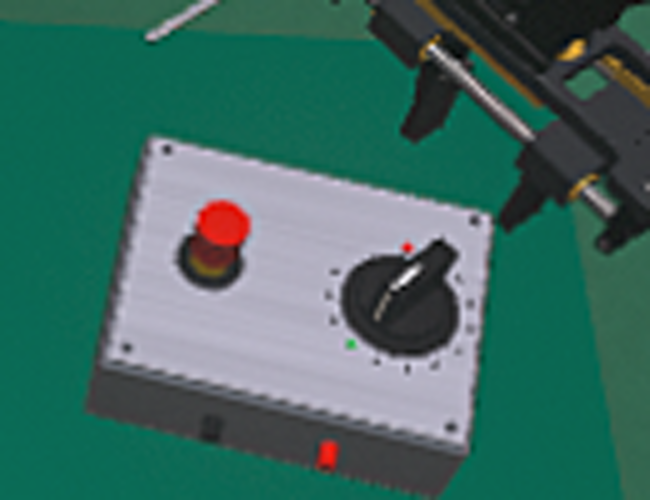

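Dial sits on nine clicks (bar −50.8°, pointer towards the green dot at (350,343)); cap still up. Now module A.

```bash
python3 -m pendant '{"fingers":[100,100,100,100,100,100,100,100,100,100,100,100],"xyz":[[0,-0.9,1],[0,-0.9,1],[0,-0.9,1],[0,-0.9,1],[0,-0.9,1],[0,-0.9,1],[0,-0.9,1],[0,-0.9,1],[0,-0.9,1],[0,-0.9,0.8],[0,-0.1,0.1],[0,0,0]],"yaw":[0,0,0,0,0,0,0,0,0,0,0,0]}'>/dev/null; python3 plan.py .4987 .052 .1 90;python3 -m pendant '{"fingers":[100,100,100,100,100,100,100,100,100,100,100],"xyz":[[0.4,0,0],[0.4,0,0],[0.4,0,0],[0.4,0,0],[0.4,0,0],[0.4,0,0],[0.4,0,0],[0.4,0,0],[0.4,0,0],[0.1,0,0],[0,0,0]],"yaw":[-0.9,-0.9,-0.9,-0.9,-0.9,-0.9,-0.9,-0.9,-0.9,-0.8,0]}'>/dev/null; python3 plan.py .4987 .052 .08 90
```

```text
ee [0.486  0.0387 0.1737] jaw 38.9 gap 0.607 F [ 0.7  0.9 -0.4] j7 0.42 t 23.8
tool units [ 3.67  0.99 -0.11] yaw units -8.92 tilt [-1.    -0.023 -0.002]
ee [0.4793 0.0514 0.0899] jaw 93.3 gap 0.606 F [-0.5  0.6 -0. ] j7 1.15 t 24.7
tool units [ 0.47 -0.03  0.98] yaw units 0.57 tilt [-1.    -0.002 -0.028]
```

```bash
python3 -m pendant '{"fingers":[100,100,100,100,100,100,100],"xyz":[[0,0,0.5],[0,0,0.5],[0.5,0,0],[0.5,0,0],[0.5,0,0],[0.5,0,0],[0,0,0]],"yaw":[0.3,0.3,0,0,0,0,0]}'>/dev/null; python3 plan.py .4987 .052 .02 90
```

```text
ee [0.4946 0.0584 0.0429] jaw 89.7 gap 0.609 F [-0.4 -0.4  0.5] j7 1.01 t 25.3
tool units [ 1.14 -0.32  0.25] yaw units -0.05 tilt [-0.999  0.    -0.034]
```

```bash
python3 -m pendant '{"fingers":[100,100,100,100,100],"xyz":[[0,-0.3,0.25],[0.4,0,0],[0.4,0,0],[0.3,0,0],[0,0,0]],"yaw":[0,0,0,0,0]}'>/dev/null; python3 plan.py .4987 .052 .02 90; python3 -m pendant '{"fingers":[255,255,255,255,255,255],"xyz":[[0,0,0],[0,0,0],[0,0,0],[0,0,0],[0,0,0],[0,0,0]],"yaw":[0,0,0,0,0,0]}'; python3 plan.py .4987 .052 .02 90
```

```text
ee [0.4982 0.0511 0.0178] jaw 89.7 gap 0.608 F [ 0.2 -1.  -0.4] j7 1.0 t 25.7
tool units [-0.11  0.05  0.02] yaw units -0.06 tilt [-0.999 -0.    -0.035]
clock: 26.22
ee_pos: [0.4987, 0.0514, 0.0183]
tool_rot: [-3.133, 1.537, -3.139]
force: [0.1, 0.8, -1.5]
finger_gap: 0.321
ee [0.4987 0.0514 0.0183] jaw 89.7 gap 0.321 F [ 0.1  0.8 -1.5] j7 1.0 t 26.2
tool units [-0.08  0.03 -0.  ] yaw units -0.05 tilt [-0.999 -0.    -0.034]
```

```bash
python3 -m pendant '{"fingers":[255,255,255,255,255,255,255,255,255,255,255,255],"xyz":[[-0.5,0,0],[-1,0,0],[-1,0,0],[-1,-0.5,0.2],[-0.5,-1,0.2],[0,-1,0.2],[0,-1,0.2],[0,-1,0.2],[0,-1,0.2],[0,-1,0.2],[0,-1,0.2],[0,-1,0.2]],"yaw":[0,0,0,0,0,0,0,0,0,0,0,0]}'; python3 plan.py .5388 -.3069 .08 92.6; python3 -m pendant '{"fingers":[255,255,255,255,255,255,255,255,255,255],"xyz":[[0,-1,0],[0,-1,0],[0,-1,0],[0,-1,0],[0,-1,0],[0,-1,0],[0,-1,0],[0,-1,0],[0,-0.5,0],[0,0,0]],"yaw":[0,0,0,0,0,0,0,0,0,0]}'; python3 plan.py .5388 -.3069 .05 92.6
```

```text
clock: 27.22
ee_pos: [0.5399, -0.1181, 0.1111]
tool_rot: [-3.063, 1.543, -3.053]
force: [1.1, 0.1, 0.4]
finger_gap: 0.314
ee [ 0.5399 -0.1181  0.1111] jaw 90.6 gap 0.314 F [1.1 0.1 0.4] j7 1.38 t 27.2
tool units [ 1.58 -9.44 -0.1 ] yaw units -0.36 tilt [-1.    -0.002 -0.028]
clock: 28.05
ee_pos: [0.542, -0.3026, 0.1199]
tool_rot: [-2.926, 1.549, -2.923]
force: [0.7, -0.2, -0.9]
finger_gap: 0.315
ee [ 0.542  -0.3026  0.1199] jaw 90.2 gap 0.315 F [ 0.7 -0.2 -0.9] j7 1.65 t 28.1
tool units [ 3.5  -0.2  -0.08] yaw units -0.43 tilt [-1.    -0.005 -0.022]
```

```bash
python3 -m pendant '{"fingers":[255,255,255,255,255,255,255],"xyz":[[0.6,-0.2,-0.1],[0.6,0,0],[0.6,0,0],[0.6,0,0],[0.6,0,0],[0.5,0,0],[0,0,0]],"yaw":[-0.4,0,0,0,0,0,0]}'>/dev/null; python3 plan.py .5388 -.3069 .024 92.6
```

```text
ee [ 0.5397 -0.3002  0.0462] jaw 92.7 gap 0.316 F [-1.   0.2 -0.5] j7 1.64 t 28.6
tool units [ 1.11 -0.33 -0.04] yaw units 0.01 tilt [-1.    -0.001 -0.02 ]
```

```bash
python3 -m pendant '{"fingers":[255,255,255,255,255],"xyz":[[0,-0.35,-0.05],[0.4,0,0],[0.4,0,0],[0.3,0,0],[0,0,0]],"yaw":[0,0,0,0,0]}'>/dev/null; python3 plan.py .5388 -.3069 .023 92.6
```

```text
ee [ 0.5391 -0.3072  0.0221] jaw 92.7 gap 0.316 F [ 0.2 -0.4 -0.8] j7 1.64 t 29.1
tool units [-0.05  0.02 -0.02] yaw units 0.02 tilt [-1.    -0.001 -0.02 ]
```

Release (open to ~48 mm), rise, and look.

```bash
python3 -m pendant '{"fingers":[115,115,115,115,115,115,115,115,115,115],"xyz":[[0,0,0],[0,0,0],[0,0,0],[0,0,0],[-0.5,0,0],[-1,0,0],[-1,0,0],[-1,0,0],[-0.5,0,0],[0,0,0]],"yaw":[0,0,0,0,0,0,0,0,0,0]}'>/dev/null
cat >> meas.py <<'E'
def shot(f):
    a,_=cap('scene');b,_=cap('top')
    A=cv2.resize(a[130:330,100:450],(525,300),interpolation=cv2.INTER_CUBIC);B=cv2.resize(b[110:260,100:390],(525,272),interpolation=cv2.INTER_CUBIC)
    cv2.imwrite('pics/'+f,np.vstack([A,B])[:,:,::-1])
E
python3 - <<'E'
from meas import *
modules(); shot('m1.png')
E
python3 plan.py .5757 -.0485 .1 12
```

```text
top
[689.1 -47.8  34.3  27.3  25.   24.8  80. ]
[634.4  45.7  35.4  28.1  53.5  24.2  86. ]
[573.9 -48.7  34.1  26.6 -78.4  24.9  79. ]
[431.4 -50.4  34.4  27.1 -79.   25.   77. ]
scene
[435.  -50.1  33.5  30.2 -86.2  25.  113. ]
[ 541.6 -307.1   38.1   27.3    1.    28.1  127. ]
[577.6 -48.3  35.2  31.1 -79.   24.8 136. ]
[638.2  46.5  36.3  29.2  50.   25.1 148. ]
[693.5 -48.1  38.3  28.8  33.5  25.2 161. ]
ee [ 0.5396 -0.3061  0.1056] jaw 92.8 gap 0.548 F [-0.1  0.3  0.4] j7 1.69 t 30.1
tool units [ 0.24 12.78  2.43] yaw units 14.1 tilt [-1.     0.002 -0.022]
```

View pics/m1.png

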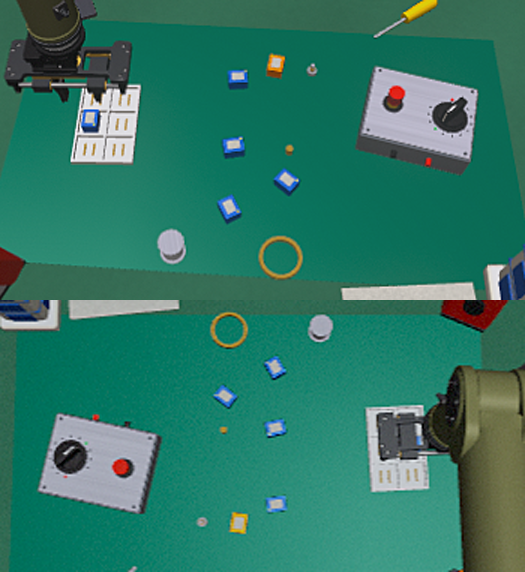

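Module A lies flat in the centre compartment. Next module E (far), jaws across its short side (118.5°).

```bash
python3 plan.py .6913 -.048 .1 118.7; python3 -m pendant '{"fingers":[100,100,100,100,100,100,100,100,100,100,100,100],"xyz":[[0,1,0.6],[0,1,0.6],[0,1,0.6],[0,1,0.6],[0,1,0.6],[0,1,0.6],[0,1,0.6],[0,1,0.6],[0,1,0.6],[0,1,0.6],[0,1,0.6],[0,1,0.6]],"yaw":[0,0,0,0,0,0,0,0,0,0,0,0]}'>/dev/null; python3 plan.py .6913 -.048 .1 118.7
```

```text
ee [ 0.5396 -0.3061  0.1056] jaw 92.8 gap 0.548 F [-0.1  0.3  0.4] j7 1.69 t 30.1
tool units [ 0.11 12.52  8.2 ] yaw units -4.53 tilt [-1.     0.002 -0.022]
ee [ 0.6653 -0.0601  0.0803] jaw 91.8 gap 0.61 F [0.2 0.2 0.6] j7 1.25 t 31.1
tool units [-1.05  0.57  1.27] yaw units -4.69 tilt [-0.999  0.006 -0.053]
```

```bash
python3 -m pendant '{"fingers":[100,100,100,100,100,100,100,100,100],"xyz":[[0,0.3,0.6],[0,0.3,0.6],[0.2,0,0],[0.2,0,0],[0.2,0,0],[0.2,0,0],[0.2,0,0],[0,0,0],[0,0,0]],"yaw":[0,0,-1,-1,-1,-1,-0.7,0,0]}'>/dev/null; python3 plan.py .6913 -.048 .02 118.7
```

```text
ee [ 0.6823 -0.0341  0.0426] jaw 120.8 gap 0.611 F [ 0.6 -0.6  0.1] j7 1.68 t 31.8
tool units [ 1.09 -0.88  0.09] yaw units 0.37 tilt [-0.997  0.047 -0.058]
```

```bash
python3 -m pendant '{"fingers":[100,100,100,100,100,100],"xyz":[[0,-0.45,0],[0,-0.45,0],[0,0,0],[0.3,0,0],[0.3,0,0],[0,0,0]],"yaw":[0.3,0,0,0,0,0]}'>/dev/null; python3 plan.py .6913 -.048 .02 118.7
```

```text
ee [ 0.6912 -0.0531  0.0278] jaw 118.5 gap 0.609 F [ 0.8  0.2 -0.3] j7 1.67 t 32.3
tool units [0.39 0.21 0.15] yaw units -0.04 tilt [-0.997  0.044 -0.061]
```

```bash
python3 -m pendant '{"fingers":[100,100,100,255,255,255,255,255,255,255],"xyz":[[0.1,0.2,0.12],[0.25,0,0],[0,0,0],[0,0,0],[0,0,0],[0,0,0],[0,0,0],[0,0,0],[0,0,0],[0,0,0]],"yaw":[0,0,0,0,0,0,0,0,0,0]}'>/dev/null; python3 plan.py .6913 -.048 .02 118.7; python3 plan.py .5907 -.3045 .09 92.6
```

```text
ee [ 0.6905 -0.0465  0.0203] jaw 118.5 gap 0.317 F [-0.7 -0.6 -0.3] j7 1.65 t 33.2
tool units [ 0.01 -0.08  0.  ] yaw units -0.03 tilt [-0.997  0.044 -0.061]
ee [ 0.6905 -0.0465  0.0203] jaw 118.5 gap 0.317 F [-0.7 -0.6 -0.3] j7 1.65 t 33.2
tool units [ -3.22  -8.79 -10.76] yaw units 4.53 tilt [-0.997  0.044 -0.061]
```

```bash
python3 -m pendant '{"fingers":[255,255,255,255,255,255,255,255,255,255,255,255],"xyz":[[-0.5,0,0],[-1,0,0],[-1,0,0],[-1,-0.4,-0.5],[-0.5,-0.8,-1],[0,-0.8,-1],[0,-0.8,-1],[0,-0.8,-1],[0,-0.8,-1],[0,-0.8,-1],[0,-0.8,-1],[0,-0.8,-1]],"yaw":[0,0,0,0,0,0,0,0,0,0,0,0]}'>/dev/null; python3 plan.py .5907 -.3045 .08 92.6; python3 -m pendant '{"fingers":[255,255,255,255,255,255,255],"xyz":[[0,-1,-1],[0,-0.8,-1],[0,0,0],[0,0,0],[0,0,0],[0,0,0],[0,0,0]],"yaw":[0,0,0.9,0.9,0.9,0.9,0.9]}'>/dev/null; python3 plan.py .5907 -.3045 .06 92.6
```

```text
ee [ 0.6145 -0.2449  0.1178] jaw 119.6 gap 0.322 F [ 0.7 -0.5  0.9] j7 1.99 t 34.2
tool units [ 1.93 -2.09 -2.41] yaw units 4.7 tilt [-0.998  0.044 -0.052]
ee [ 0.5929 -0.3115  0.1238] jaw 91.8 gap 0.318 F [ 0.3 -0.1 -0.2] j7 1.65 t 34.8
tool units [3.19 0.32 0.11] yaw units -0.14 tilt [-0.998  0.01  -0.065]
```

```bash
python3 -m pendant '{"fingers":[255,255,255,255,255,255,255],"xyz":[[0.6,0,0],[0.6,0,0],[0.6,0,0],[0.6,0,0],[0.6,0,0],[0.6,0,0],[0,0,0]],"yaw":[-0.1,0,0,0,0,0,0]}'>/dev/null; python3 plan.py .5907 -.3045 .0245 92.6
```

```text
ee [ 0.5873 -0.3102  0.0451] jaw 92.9 gap 0.321 F [-0.9  0.9 -0.8] j7 1.63 t 35.3
tool units [1.02 0.26 0.25] yaw units 0.04 tilt [-0.998  0.011 -0.065]
```

```bash
python3 -m pendant '{"fingers":[255,255,255,255,255],"xyz":[[0,0.25,0.3],[0.4,0,0],[0.4,0,0],[0.2,0,0],[0,0,0]],"yaw":[0,0,0,0,0]}'>/dev/null; python3 plan.py .5907 -.3045 .0245 92.6
```

```text
ee [ 0.5931 -0.3036  0.023 ] jaw 92.9 gap 0.318 F [-1.  -0.7  4.3] j7 1.61 t 35.8
tool units [-0.07 -0.04 -0.13] yaw units 0.06 tilt [-0.998  0.011 -0.064]
```

```bash
python3 -m pendant '{"fingers":[115,115,115,115,115,115,115,115,115,115],"xyz":[[0,0,0],[0,0,0],[0,0,0],[0,0,0],[-0.5,0,0],[-1,0,0],[-1,0,0],[-1,0,0],[-0.5,0,0],[0,0,0]],"yaw":[0,0,0,0,0,0,0,0,0,0]}'>/dev/null
python3 - <<'E'
from meas import *
modules()
E
python3 plan.py .6363 .0461 .1 142
```

```text
top
[634.5  45.5  34.9  27.1  51.2  25.1  81. ]
[ 551.1 -298.4   61.6   40.1    5.1   27.3  102. ]
[574.  -48.6  34.   27.3 -79.5  25.4  78. ]
[431.3 -50.1  34.3  27.  -80.6  25.   85. ]
scene
[435.4 -50.1  33.6  30.1 -86.1  24.4 115. ]
[ 585.9 -304.6   58.2   27.     5.6   27.3  144. ]
[577.7 -48.3  35.8  28.9 -76.7  24.7 138. ]
[638.8  45.3  36.8  29.6  53.3  24.7 156. ]
ee [ 0.5976 -0.304   0.1062] jaw 93.0 gap 0.549 F [ 0.7  0.  -0.5] j7 1.65 t 36.7
tool units [ 0.34 17.37  2.87] yaw units -8.56 tilt [-0.998  0.012 -0.066]
```

```bash
python3 -m pendant '{"fingers":[100,100,100,100,100,100,100,100,100,100,100,100],"xyz":[[-0.1,1,0.2],[-0.1,1,0.2],[0,1,0.2],[0,1,0.2],[0,1,0.2],[0,1,0.2],[0,1,0.2],[0,1,0.2],[0,1,0.2],[0,1,0.2],[0,1,0.2],[0,1,0.2]],"yaw":[0,0,0,0,0,0,0,0,0,0,0,0]}'>/dev/null; python3 plan.py .6363 .0461 .1 142; python3 -m pendant '{"fingers":[100,100,100,100,100,100,100],"xyz":[[0,1,0.1],[0,1,0.1],[0,1,0.1],[0,1,0.1],[0,1,0.1],[0,0,0],[0,0,0]],"yaw":[0,0,0,0,0,0,0]}'>/dev/null; python3 plan.py .6363 .0461 .1 142
```

```text
ee [ 0.6237 -0.062   0.0899] jaw 92.1 gap 0.608 F [ 0.3 -0.1 -0.3] j7 1.26 t 37.7
tool units [-0.5   5.38  0.79] yaw units -8.71 tilt [-0.996  0.015 -0.093]
ee [0.6226 0.0481 0.0795] jaw 92.6 gap 0.607 F [-0.4 -0.9  0.4] j7 1.1 t 38.3
tool units [-1.09 -0.11  0.56] yaw units -8.62 tilt [-0.994  0.018 -0.109]
```

```bash
python3 - <<'E'
from h import *
s=robot.state(); print(np.round(s['joints'],2),np.round(s['tau'],1),Ro.from_euler('xyz',s['tool_rot']).as_matrix().round(3))
E
python3 -m pendant '{"fingers":[100,100,100,100],"xyz":[[-0.5,0,0],[-0.5,0,0],[0,0,0],[0,0,0]],"yaw":[0,0,0,0]}'>/dev/null;python3 plan.py .6363 .0461 .1 142; python3 -m pendant '{"fingers":[100,100,100,100,100,100],"xyz":[[0,0,-1],[0,0,-1],[0,0,-1],[0,0,-1],[0,0,-1],[0,0,0]],"yaw":[0,0,0,0,0,0]}'>/dev/null;python3 plan.py .6363 .0461 .1 142;python3 -m pendant '{"fingers":[100,100,100,100,100,100,100,100,100,100,100,100],"xyz":[[0,0,0.5],[0,0,0.5],[0,0,0.5],[0,0,0.5],[0,0,0.5],[0,0,0.5],[0,0,0.5],[0,0,0.5],[0,0,0.5],[0,0,0.5],[0,0,0],[0,0,0]],"yaw":[0,0,0,0,0,0,0,0,0,0,0,0]}'>/dev/null;python3 plan.py .6363 .0461 .1 142
```

```text
[ 0.64  0.72 -1.07  1.56  0.58  1.35  1.1 ] [ -2.2 -50.1 -19.5 -23.3  -0.7   0.4  -0. ] [[-0.109 -0.045  0.993]
 [ 0.013  0.999  0.047]
 [-0.994  0.018 -0.109]]
ee [0.6241 0.0441 0.0991] jaw 92.4 gap 0.611 F [-0.3 -0.1  0.4] j7 1.12 t 38.6
tool units [-0.11  0.08  0.61] yaw units -8.66 tilt [-0.994  0.016 -0.113]
ee [0.5231 0.0342 0.1105] jaw 91.8 gap 0.607 F [0.1 0.4 0. ] j7 1.13 t 39.1
tool units [-0.1   0.41  5.7 ] yaw units -8.76 tilt [-0.994  0.014 -0.111]
ee [0.6472 0.0308 0.0928] jaw 90.8 gap 0.61 F [-0.8 -0.3  0.1] j7 1.11 t 40.1
tool units [-0.29  0.78 -0.57] yaw units -8.93 tilt [-0.994  0.014 -0.104]
```

```bash
sed -i "s/'t',round/'J',np.round(s['joints'],2),'t',round/" plan.py; python3 -m pendant '{"fingers":[100,100,100,100,100,100,100,100],"xyz":[[0,-1,0],[0,-1,0],[0,-1,0],[0,-1,0],[0,-1,0],[0,-1,0],[0,-1,0],[0,0,0]],"yaw":[0,0,0,0,0,0,0,0]}'>/dev/null;python3 plan.py .6363 .0461 .1 142;python3 -m pendant '{"fingers":[100,100,100,100,100,100,100,100,100,100,100,100],"xyz":[[0,0.5,0],[0,0.5,0],[0,0.5,0],[0,0.5,0],[0,0.5,0],[0,0.5,0],[0,0.5,0],[0,0.5,0],[0,0.5,0],[0,0.5,0],[0,0.5,0],[0,0.5,0]],"yaw":[0,0,0,0,0,0,0,0,0,0,0,0]}'>/dev/null;python3 plan.py .6363 .0461 .1 142
```

```text
ee [ 0.6513 -0.1124  0.087 ] jaw 91.0 gap 0.608 F [ 0.6 -2.  -0.2] j7 1.33 J [ 0.8   0.76 -1.02  1.45  0.61  1.4   1.33] t 40.8
tool units [-0.46  7.94 -0.66] yaw units -8.9 tilt [-0.994  0.015 -0.107]
ee [0.6477 0.0273 0.0895] jaw 91.4 gap 0.605 F [-0.5  0.4  0.2] j7 1.13 J [ 0.63  0.74 -1.05  1.48  0.59  1.38  1.13] t 41.8
tool units [-0.45  0.96 -0.6 ] yaw units -8.82 tilt [-0.994  0.019 -0.107]
```

```bash
python3 -m pendant '{"fingers":[100,100,100,100,100,100,100,100,100,100,100,100],"xyz":[[0,0.5,-0.1],[0,0.4,-0.1],[0.15,0,0],[0.15,0,0],[0.15,0,0],[0.15,0,0],[0.15,0,0],[0.15,0,0],[0.15,0,0],[0.15,0,0],[0.15,0,0],[0,0,0]],"yaw":[0,0,-1,-1,-1,-1,-1,-1,-1,-1,-0.7,0]}'>/dev/null; python3 plan.py .6363 .0461 .045 142
```

```text
ee [0.6382 0.0545 0.0636] jaw 143.8 gap 0.607 F [-0.7  0.9  0.1] j7 1.91 J [ 0.67  0.86 -1.2   1.52  0.74  1.41  1.91] t 42.8
tool units [ 0.93 -0.26 -0.35] yaw units 0.32 tilt [-0.994  0.095 -0.051]
```

```bash
python3 -m pendant '{"fingers":[100,100,100,100,100,100,100,100,100,100,100,100],"xyz":[[-0.5,0,0],[-0.5,0,0],[0,0,0],[0,0,0],[0,0,0],[0,0,0],[0,0,0],[0,0,0],[0,0,0],[0,0,0],[0,0,0],[0,0,0]],"yaw":[1,1,1,1,1,1,1,1,1,1,1,1]}'>/dev/null; python3 plan.py .6363 .0461 .045 142; python3 -m pendant '{"fingers":[100,100,100,100,100,100,100,100,100,100,100,100],"xyz":[[0,0,0],[0,0,0],[0,0,0],[0,0,0],[0,0,0],[0,0,0],[0,0,0],[0,0,0],[0,0,0],[0,0,0],[0,0,0],[0,0,0]],"yaw":[1,1,1,1,1,1,1,1,1,1,1,1]}'>/dev/null; python3 plan.py .6363 .0461 .045 142
```

```text
ee [0.6398 0.0559 0.0863] jaw 70.2 gap 0.609 F [ 0.1  0.9 -0.3] j7 0.74 J [ 0.56  0.7  -0.98  1.51  0.53  1.35  0.74] t 43.8
tool units [ 2.07 -0.48  0.22] yaw units -12.54 tilt [-0.994 -0.021 -0.105]
ee [0.6395 0.0594 0.0909] jaw -4.0 gap 0.608 F [ 0.  -0.6  0.6] j7 -0.44 J [ 0.41  0.58 -0.73  1.51  0.35  1.29 -0.44] t 44.8
tool units [2.29 0.12 0.69] yaw units 5.94 tilt [-0.995 -0.102 -0.009]
```

```bash
python3 -m pendant '{"fingers":[100,100,100,100,100,100,100,100,100],"xyz":[[0.15,0,0],[0.15,0,0],[0.15,0,0],[0.15,0,0],[0.15,0,0],[0.15,0,0],[0.15,0,0],[0,0,0],[0,0,0]],"yaw":[1,1,1,1,1,0.9,0,0,0]}'>/dev/null; python3 plan.py .6363 .0461 .03 142
```

```text
ee [0.6374 0.0632 0.0729] jaw -40.7 gap 0.609 F [0.4 0.6 0.7] j7 -1.04 J [ 0.32  0.56 -0.6   1.54  0.28  1.23 -1.04] t 45.5
tool units [2.13 0.69 0.58] yaw units -0.47 tilt [-0.995 -0.084  0.049]
```

```bash
python3 -m pendant '{"fingers":[100,100,100,100,100,100,100],"xyz":[[0,0.35,0.3],[0,0.35,0.3],[0.5,0,0],[0.5,0,0],[0.5,0,0],[0,0,0],[0,0,0]],"yaw":[-0.4,0,0,0,0,0,0]}'>/dev/null; python3 plan.py .6363 .0461 .02 142
```

```text
ee [0.6372 0.0459 0.0393] jaw -38.2 gap 0.607 F [ 0.1 -0.2  0.3] j7 -0.98 J [ 0.34  0.59 -0.6   1.57  0.31  1.18 -0.98] t 46.1
tool units [ 0.97  0.04 -0.02] yaw units -0.04 tilt [-0.995 -0.087  0.044]
```

```bash
python3 -m pendant '{"fingers":[100,100,100,100,255,255,255,255,255,255,255,255],"xyz":[[0.4,0,0],[0.4,0,0],[0.1,0,0],[0,0,0],[0,0,0],[0,0,0],[0,0,0],[0,0,0],[0,0,0],[0,0,0],[0,0,0],[0,0,0]],"yaw":[0,0,0,0,0,0,0,0,0,0,0,0]}'>/dev/null; python3 plan.py .6363 .0461 .02 142;python3 plan.py .4869 -.3092 .1 -87.4
```

```text
ee [0.6356 0.0478 0.02  ] jaw -38.2 gap 0.32 F [-0.8 -0.4 -1.4] j7 -0.99 J [ 0.34  0.61 -0.59  1.58  0.32  1.14 -0.99] t 47.1
tool units [-0.    0.08  0.04] yaw units -0.03 tilt [-0.995 -0.087  0.043]
ee [0.6356 0.0478 0.02  ] jaw -38.2 gap 0.32 F [-0.8 -0.4 -1.4] j7 -0.99 J [ 0.34  0.61 -0.59  1.58  0.32  1.14 -0.99] t 47.1
tool units [-3.62  4.81 18.8 ] yaw units 8.6 tilt [-0.995 -0.087  0.043]
```

```bash
python3 -m pendant '{"fingers":[255,255,255,255,255,255,255,255,255,255,255,255],"xyz":[[-0.5,0,0],[-1,0,0],[-1,0,0],[-1,0.1,0.5],[-0.5,0.25,1],[0,0.25,1],[0,0.25,1],[0,0.25,1],[0,0.25,1],[0,0.25,1],[0,0.25,1],[0,0.25,1]],"yaw":[0,0,0,0,0,0,0,0,0,0,0,0]}'>/dev/null; python3 plan.py .4869 -.3092 .1 -87.4; python3 -m pendant '{"fingers":[255,255,255,255,255,255,255,255,255,255,255,255],"xyz":[[0,0.25,1],[0,0.25,1],[0,0.25,1],[0,0.25,1],[0,0.25,1],[0,0.25,1],[0,0.25,1],[0,0.25,1],[0,0.25,1],[0,0.25,1],[0,0.1,0.5],[0,0,0]],"yaw":[0,0,0,0,0,0,0,0,0,0,0,0]}'>/dev/null; python3 plan.py .4869 -.3092 .1 -87.4
```

```text
ee [ 0.5734 -0.1112  0.1161] jaw -37.3 gap 0.322 F [-0.1 -0.3 -1.1] j7 -0.66 J [ 0.63  0.39 -0.6   1.66  0.21  1.25 -0.66] t 48.1
tool units [ 0.96  2.63 10.47] yaw units 8.74 tilt [-0.996 -0.083  0.035]
ee [ 0.4829 -0.3243  0.1305] jaw -37.6 gap 0.325 F [-0.9  0.5 -0.8] j7 -0.26 J [ 0.94  0.34 -0.49  1.67  0.19  1.25 -0.26] t 49.1
tool units [ 1.51 -0.19 -0.78] yaw units 8.69 tilt [-0.997 -0.073  0.036]
```

```bash
python3 -m pendant '{"fingers":[255,255,255,255,255,255,255,255,255,255,255,255],"xyz":[[0,-0.2,-0.7],[0.25,0,0],[0.25,0,0],[0.25,0,0],[0.25,0,0],[0.25,0,0],[0.25,0,0],[0.25,0,0],[0.25,0,0],[0.25,0,0],[0.25,0,0],[0,0,0]],"yaw":[0,0.9,0.9,0.9,0.9,0.9,0.9,0.9,0.9,0.8,0.6,0]}'>/dev/null; python3 plan.py .4869 -.3092 .05 -87.4
```

```text
ee [ 0.5012 -0.2726  0.082 ] jaw -87.4 gap 0.318 F [-1.1 -0.2  0.1] j7 -1.19 J [ 0.77  0.35 -0.39  1.74  0.14  1.15 -1.19] t 50.1
tool units [1.59 1.85 0.69] yaw units -0.01 tilt [-0.997 -0.033  0.068]
```

```bash
python3 -m pendant '{"fingers":[255,255,255,255,255,255,255,255],"xyz":[[0,0.6,0.25],[0,0.6,0.25],[0,0.6,0.2],[0.5,0,0],[0.5,0,0],[0.5,0,0],[0,0,0],[0,0,0]],"yaw":[0,0,0,0,0,0,0,0]}'>/dev/null; python3 plan.py .4869 -.3092 .0245 -87.4
```

```text
ee [ 0.4877 -0.3078  0.0496] jaw -86.8 gap 0.321 F [-0.2  0.4  0. ] j7 -1.12 J [ 0.82  0.4  -0.36  1.75  0.16  1.09 -1.12] t 50.8
tool units [ 1.25  0.11 -0.04] yaw units 0.1 tilt [-0.997 -0.035  0.066]
```

```bash
python3 -m pendant '{"fingers":[255,255,255,255,255,255],"xyz":[[0.3,0.1,0],[0.3,0,0],[0.3,0,0],[0.3,0,0],[0,0,0],[0,0,0]],"yaw":[0,0,0,0,0,0]}'>/dev/null; python3 plan.py .4869 -.3092 .0245 -87.4
```

```text
ee [ 0.4868 -0.3083  0.0231] jaw -86.7 gap 0.322 F [-0.7 -0.3  2.4] j7 -1.13 J [ 0.81  0.43 -0.36  1.77  0.17  1.04 -1.13] t 51.3
tool units [-0.07  0.04  0.  ] yaw units 0.12 tilt [-0.997 -0.035  0.065]
```

```bash
python3 -m pendant '{"fingers":[115,115,115,115,115,115,115,115,115,115],"xyz":[[0,0,0],[0,0,0],[0,0,0],[0,0,0],[-0.5,0,0],[-1,0,0],[-1,0,0],[-1,0,0],[-0.5,0,0],[0,0,0]],"yaw":[0,0,0,0,0,0,0,0,0,0]}'>/dev/null
python3 - <<'E'
from meas import *
modules(); shot('m3.png')
E
python3 plan.py .5757 -.0485 .1 11.5
```

```text
top
[ 579.9 -303.1   55.9   24.6    0.6   26.8   86. ]
[573.8 -48.6  34.2  27.1 -78.7  25.5  78. ]
[431.  -50.2  34.4  27.6 -80.6  24.6  86. ]
scene
[434.6 -50.1  33.5  31.9 -86.1  24.5 113. ]
[578.  -48.5  35.4  29.2 -74.5  24.7 138. ]
ee [ 0.4903 -0.3089  0.1052] jaw -86.7 gap 0.549 F [-0.6  0.6 -1.1] j7 -1.1 J [ 0.82  0.35 -0.37  1.7   0.14  1.2  -1.1 ] t 52.3
tool units [  0.41 -12.73  -5.06] yaw units 14.28 tilt [-0.997 -0.039  0.071]
```

View pics/m3.png

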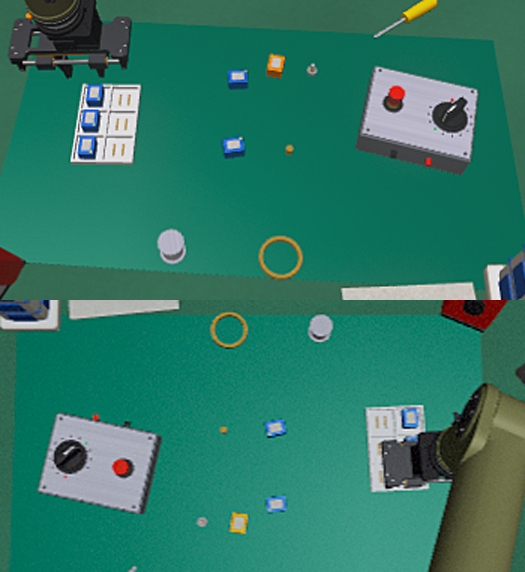

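Three modules lie in the left column of compartments. Next module B.

```bash
python3 -m pendant '{"fingers":[100,100,100,100,100,100,100,100,100,100,100,100],"xyz":[[0,-0.5,-0.2],[0,-1,-0.4],[0,-1,-0.4],[0,-1,-0.4],[0,-1,-0.4],[0,-1,-0.4],[0,-1,-0.4],[0,-1,-0.4],[0,-1,-0.4],[0,-1,-0.4],[0,-1,-0.4],[0,-1,-0.4]],"yaw":[0,0,0,0,0,0,0,0,0,0,0,0]}'>/dev/null;  python3 plan.py .5757 -.0485 .1; python3 -m pendant '{"fingers":[100,100,100,100,100,100,100,100,100,100,100,100],"xyz":[[0,0,0],[0,0,0],[0,0,0],[0,0,0],[0,0,0],[0,0,0],[0,0,0],[0,0,0],[0,0,0],[0,0,0],[0,0,0],[0,0,0]],"yaw":[-1,-1,-1,-1,-1,-1,-1,-1,-1,-1,-1,-1]}'>/dev/null; python3 plan.py .5757 -.0485 .1 11.5
```

```text
ee [ 0.5611 -0.0577  0.0927] jaw -87.2 gap 0.608 F [-0.1  0.5  0.4] j7 -1.56 J [ 0.5   0.37 -0.5   1.72  0.14  1.2  -1.56] t 53.3
tool units [-0.41 -0.44 -0.72] yaw units 0.0 tilt [-0.994 -0.051  0.096]
ee [ 0.5506 -0.032   0.0793] jaw -13.5 gap 0.608 F [-0.1 -0.  -0.6] j7 -0.39 J [ 0.65  0.43 -0.73  1.74  0.23  1.21 -0.39] t 54.3
tool units [-1.23  1.26  0.48] yaw units -4.36 tilt [-0.99  -0.135 -0.029]
```

```bash
python3 -m pendant '{"fingers":[100,100,100,100,100,100,100],"xyz":[[-1,0,0],[0,-1,0],[0,-1,0],[0,-1,0],[0,-1,0],[0,-1,0],[0,0,0]],"yaw":[0,0,0,0,0,0,0]}'>/dev/null;  python3 plan.py .4332 -.0503 .08 8; python3 -m pendant '{"fingers":[100,100,100,100,100,100],"xyz":[[0,0,0],[0,0,0],[0,0,0],[0,0,0],[0,0,0],[0,0,0]],"yaw":[-0.8,-0.8,-0.8,-0.8,-0.5,0]}'>/dev/null; python3 plan.py .4332 -.0503 .08 8
```

```text
ee [ 0.4461 -0.0023  0.1059] jaw -12.9 gap 0.609 F [-0.7 -0.1 -0.2] j7 -0.31 J [ 0.76  0.18 -0.81  1.95  0.06  1.2  -0.31] t 54.9
tool units [1.21 0.11 2.53] yaw units -3.65 tilt [-0.988 -0.153 -0.034]
ee [0.4418 0.0016 0.1019] jaw 9.7 gap 0.605 F [-0.1  0.4 -0.3] j7 0.06 J [ 0.79  0.19 -0.86  1.96  0.07  1.2   0.06] t 55.4
tool units [ 0.97 -0.71  2.59] yaw units 0.3 tilt [-0.987 -0.136 -0.091]
```

```bash
sed -i "s/'tilt',np.round(R\[2\],3)/'tilt world',np.round(R[:2,0],3)/" plan.py; python3 plan.py .4332 -.0503 .08 8; python3 -m pendant '{"fingers":[100,100,100,100,100,100],"xyz":[[0,0,1],[0,0,1],[0,0,1],[0,0,1],[0,0,1],[0,0,1]],"yaw":[0,0,0,0,0,0]}'>/dev/null; python3 plan.py .4332 -.0503 .08 8|tail -1;  python3 -m pendant '{"fingers":[100,100],"xyz":[[0,0,0],[0,0,0]],"yaw":[0,0]}'>/dev/null; python3 plan.py .4332 -.0503 .08 8; python3 -m pendant '{"fingers":[100,100,100,100,100,100,100,100,100,100,100,100],"xyz":[[0,0,-0.3],[0,0,-0.3],[0,0,-0.3],[0,0,-0.3],[0,0,-0.3],[0,0,-0.3],[0,0,-0.3],[0,0,-0.3],[0,0,-0.3],[0,0,-0.3],[0,0,-0.3],[0,0,-0.3]],"yaw":[0,0,0,0,0,0,0,0,0,0,0,0]}'>/dev/null; python3 plan.py .4332 -.0503 .08 8
```

```text
ee [0.4418 0.0016 0.1019] jaw 9.7 gap 0.605 F [-0.1  0.4 -0.3] j7 0.06 J [ 0.79  0.19 -0.86  1.96  0.07  1.2   0.06] t 55.4
tool units [ 0.97 -0.71  2.59] yaw units 0.3 tilt world [-0.149  0.067]
tool units [ 0.8  -0.74 -3.22] yaw units 0.34 tilt world [-0.153  0.07 ]
ee [ 0.4603 -0.1167  0.086 ] jaw 9.5 gap 0.608 F [ 0.6  0.5 -0.6] j7 0.23 J [ 0.89  0.29 -0.76  1.89  0.16  1.21  0.23] t 56.0
tool units [ 0.74 -0.74 -3.44] yaw units 0.26 tilt world [-0.154  0.072]
ee [ 0.4476 -0.0336  0.0938] jaw 9.8 gap 0.611 F [ 0.7 -0.1 -0.1] j7 0.12 J [ 0.82  0.23 -0.83  1.94  0.1   1.2   0.12] t 57.0
tool units [ 0.73 -0.75  0.77] yaw units 0.31 tilt world [-0.155  0.071]
```

```bash
P(){ python3 plan.py .4332 -.0503 .08 8|grep -o 'tilt.*\|ee.*jaw [-0-9.]*'; }; python3 -m pendant '{"fingers":[100,100,100,100,100,100,100],"xyz":[[0,1,0],[0,1,0],[0,1,0],[0,1,0],[0,1,0],[0,1,0],[0,0,0]],"yaw":[0,0,0,0,0,0,0]}'>/dev/null; echo out; P; python3 -m pendant '{"fingers":[100,100,100,100,100,100,100],"xyz":[[0,0,0],[0,0,0],[0,0,0],[0,0,0],[0,0,0],[0,0,0],[0,0,0]],"yaw":[1,1,1,1,1,1,0]}'>/dev/null; echo cw; P;  python3 -m pendant '{"fingers":[100,100,100,100,100,100,100,100,100,100,100,100],"xyz":[[0,0,0],[0,0,0],[0,0,0],[0,0,0],[0,0,0],[0,0,0],[0,0,0],[0,0,0],[0,0,0],[0,0,0],[0,0,0],[0,0,0]],"yaw":[-0.5,-0.5,-0.5,-0.5,-0.5,-0.5,-0.5,-0.5,-0.5,-0.5,-0.5,-0.5]}'>/dev/null; echo ccw slow; P; python3 -m pendant '{"fingers":[100,100,100,100,100],"xyz":[[-1,0,0],[-1,0,0],[-1,0,0],[-1,0,0],[0,0,0]],"yaw":[0,0,0,0,0]}'>/dev/null; echo up; P;  python3 -m pendant '{"fingers":[100,100,100,100,100,100,100,100,100,100,100,100],"xyz":[[0.35,0,0],[0.35,0,0],[0.35,0,0],[0.35,0,0],[0.35,0,0],[0.35,0,0],[0.35,0,0],[0.35,0,0],[0.35,0,0],[0.35,0,0],[0.35,0,0],[0.35,0,0]],"yaw":[0,0,0,0,0,0,0,0,0,0,0,0]}'>/dev/null; echo down slow; P
```

```text
out
ee [ 0.568  -0.0105  0.0756] jaw 9.6
tilt world [-0.156  0.069]
cw
ee [ 0.5657 -0.0081  0.074 ] jaw -26.8
tilt world [-0.161  0.073]
ccw slow
ee [ 0.5608 -0.0077  0.0744] jaw 11.7
tilt world [-0.166  0.071]
up
ee [ 0.5708 -0.0136  0.1542] jaw 12.8
tilt world [-0.172  0.072]
down slow
ee [ 0.5502 -0.0067  0.0586] jaw 13.2
tilt world [-0.18   0.073]
```

```bash
python3 -m pendant '{"fingers":[70,70,70,70,70,70,70,70,70,70,70,70],"xyz":[[-0.5,0,0],[-0.5,0,0],[0,0,0],[0,0,0],[0,0,0],[0,0,0],[0,0,0],[0,0,0],[0,0,0],[0,0,0],[0,0,0],[0,0,0]],"yaw":[1,1,1,1,1,1,1,1,1,1,1,1]}'>/dev/null; python3 plan.py .5757 -.0485 .06 -78.5;  python3 -m pendant '{"fingers":[70,70,70,70,70,70],"xyz":[[0,0,0],[0,0,0],[0,0,0],[0,0,0],[0,0,0],[0,0,0]],"yaw":[1,1,1,0.8,0,0]}'>/dev/null; python3 plan.py .5757 -.0485 .06 -78.5; python3 -c "
from meas import *
shot('t1.png')"
```

```text
ee [ 0.5522 -0.0075  0.0726] jaw -59.9 gap 0.727 F [-0.2 -0.3 -0.4] j7 -1.16 J [ 0.45  0.44 -0.54  1.7   0.14  1.25 -1.16] t 61.6
tool units [ 0.25  2.43 -0.02] yaw units 3.25 tilt world [-0.182  0.074]
ee [ 0.5523 -0.007   0.0708] jaw -82.7 gap 0.726 F [-0.3 -0.3  0.5] j7 -1.54 J [ 0.39  0.43 -0.47  1.7   0.11  1.24 -1.54] t 62.1
tool units [ 0.17  2.25 -0.94] yaw units -0.74 tilt world [-0.182  0.073]
```

View pics/t1.png

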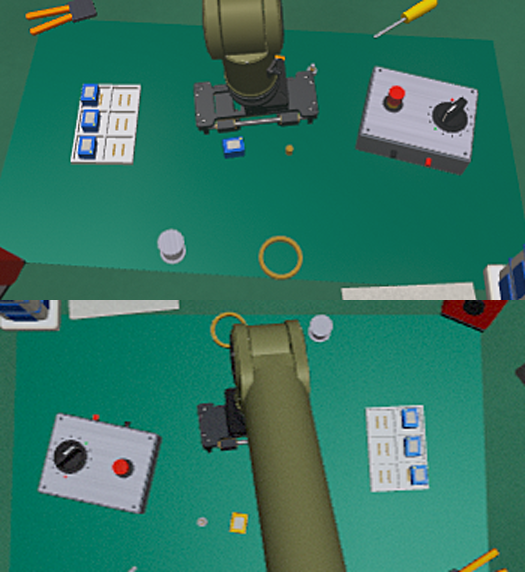

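```bash
python3 -m pendant '{"fingers":[80,80,80,80,80,80,80,80],"xyz":[[0,0.5,-0.3],[0,0.5,-0.3],[0,0.5,-0.3],[0,0.5,0],[0,0.2,0],[0.3,0,0],[0.3,0,0],[0,0,0]],"yaw":[-0.4,-0.3,0,0,0,0,0,0]}'>/dev/null;  python3 plan.py .5757 -.0485 .04 -78.5; python3 plan.py .5757 -.0485 .021 -78.5|tail -1
```

```text
ee [ 0.5759 -0.0478  0.0497] jaw -78.3 gap 0.69 F [-0.3  0.7 -1.5] j7 -1.42 J [ 0.43  0.5  -0.46  1.64  0.15  1.23 -1.42] t 62.9
tool units [ 0.47  0.08 -0.06] yaw units 0.03 tilt world [-0.182  0.074]
tool units [ 1.41  0.19 -0.22] yaw units 0.03 tilt world [-0.182  0.074]
```

```bash
python3 -m pendant '{"fingers":[80,80,80,80,80,255,255,255,255,255,255,255],"xyz":[[0.3,0.1,-0.1],[0.4,0.1,-0.1],[0.4,0,0],[0.2,0,0],[0,0,0],[0,0,0],[0,0,0],[0,0,0],[0,0,0],[0,0,0],[0,0,0],[0,0,0]],"yaw":[0,0,0,0,0,0,0,0,0,0,0,0]}'>/dev/null;  python3 plan.py .5757 -.0485 .021 -78.5; python3 plan.py .5883 -.2525 .1 -87.4
```

```text
ee [ 0.5747 -0.0464  0.0201] jaw -78.1 gap 0.416 F [ 0.4  0.1 -0.2] j7 -1.42 J [ 0.42  0.54 -0.45  1.66  0.16  1.18 -1.42] t 63.9
tool units [-0.06  0.11 -0.02] yaw units 0.06 tilt world [-0.183  0.074]
ee [ 0.5747 -0.0464  0.0201] jaw -78.1 gap 0.416 F [ 0.4  0.1 -0.2] j7 -1.42 J [ 0.42  0.54 -0.45  1.66  0.16  1.18 -1.42] t 63.9
tool units [-4.81  9.71  2.27] yaw units 1.62 tilt world [-0.183  0.074]
```

```bash
python3 -m pendant '{"fingers":[255,255,255,255,255,255,255,255,255,255,255,255],"xyz":[[-0.5,0,0],[-1,0,0],[-1,0,0],[-1,0.4,0],[-0.5,1,0.2],[0,1,0.3],[0,1,0.3],[0,1,0.3],[0,1,0.3],[0,1,0.3],[0,1,0.3],[0,1,0.3]],"yaw":[0,0,0,0,0,0,0,0,0,0,0,0]}'>/dev/null; python3 -m pendant '{"fingers":[255,255,255,255],"xyz":[[0,1,0],[0,0,0],[0,0,0],[0,0,0]],"yaw":[0,0.8,0.8,0]}'>/dev/null; python3 plan.py .5883 -.2525 .06 -87.4
```

```text
ee [ 0.5887 -0.2556  0.1019] jaw -87.4 gap 0.417 F [-0.1 -0.3  0.8] j7 -1.26 J [ 0.61  0.55 -0.34  1.43  0.16  1.38 -1.26] t 65.2
tool units [ 2.07  0.01 -0.34] yaw units 0.0 tilt world [-0.172  0.071]
```

```bash
python3 -m pendant '{"fingers":[255,255,255,255,255,255,255],"xyz":[[0.4,-0.1,-0.3],[0.4,0,0],[0.4,0,0],[0.4,0,0],[0.4,0,0],[0,0,0],[0,0,0]],"yaw":[0,0,0,0,0,0,0]}'>/dev/null; python3 plan.py .5883 -.250 .0245 -87.4
```

```text
ee [ 0.5877 -0.247   0.0578] jaw -86.8 gap 0.414 F [ 0.4 -0.3 -0.3] j7 -1.27 J [ 0.61  0.59 -0.34  1.47  0.17  1.3  -1.27] t 65.8
tool units [ 1.62  0.29 -0.3 ] yaw units 0.11 tilt world [-0.173  0.073]
```

```bash
python3 -m pendant '{"fingers":[255,255,255,255,255,255,255],"xyz":[[0.3,0.15,-0.15],[0.3,0.15,-0.15],[0.3,0,0],[0.3,0,0],[0.3,0,0],[0,0,0],[0,0,0]],"yaw":[0.1,0,0,0,0,0,0]}'>/dev/null; python3 plan.py .5883 -.250 .0245 -87.4
```

```text
ee [ 0.5889 -0.2509  0.0232] jaw -87.4 gap 0.412 F [ 1.  -0.   0.2] j7 -1.28 J [ 0.6   0.63 -0.33  1.49  0.19  1.25 -1.28] t 66.4
tool units [-0.06 -0.05  0.04] yaw units 0.0 tilt world [-0.173  0.073]
```

```bash
python3 -m pendant '{"fingers":[130,130,130,130,130,130,130,130,130,130],"xyz":[[0,0,0],[0,0,0],[0,0,0],[0,0,0],[-0.5,0,0],[-1,0,0],[-1,0,0],[-1,0,0],[-1,0,0],[0,0,0]],"yaw":[0,0,0,0,0,0,0,0,0,0]}'>/dev/null
python3 - <<'E'
from meas import *
modules()
E
python3 plan.py .4332 -.0503 .1 -82
```

```text
top
[ 560.7 -259.   121.5   86.8  -83.8   27.   183. ]
[431.3 -49.9  34.4  27.1 -82.3  24.3  83. ]
scene
[435.  -50.   33.9  29.9 -84.1  24.7 115. ]
[ 609.7 -290.1  112.3   47.    26.6   28.1  157. ]
[ 592.6 -250.9   36.5   28.9  -86.7   27.8  141. ]
ee [ 0.6036 -0.257   0.1159] jaw -87.4 gap 0.49 F [ 0.6  0.5 -1.1] j7 -1.27 J [ 0.6   0.57 -0.34  1.37  0.16  1.42 -1.27] t 67.3
tool units [  3.05 -10.61   7.62] yaw units -0.94 tilt world [-0.176  0.074]
```

```bash
python3 -m pendant '{"fingers":[80,80,80,80,80,80,80,80,80,80,80,80],"xyz":[[0,-0.9,0.6],[0,-0.9,0.6],[0,-0.9,0.6],[0,-0.9,0.6],[0,-0.9,0.6],[0,-0.9,0.6],[0,-0.9,0.6],[0,-0.9,0.6],[0,-0.9,0.6],[0,-0.9,0.6],[0,-0.9,0.6],[0,0,0]],"yaw":[0,0,0,0,0,0,0,0,0,0,0,0]}'>/dev/null; python3 plan.py .4332 -.0503 .06 -82
```

```text
ee [ 0.4459 -0.0585  0.1422] jaw -87.7 gap 0.687 F [ 0.2  0.4 -0.4] j7 -1.45 J [ 0.55  0.16 -0.47  1.86  0.01  1.35 -1.45] t 68.3
tool units [ 4.17 -0.06 -0.22] yaw units -0.99 tilt world [-0.203  0.08 ]
```

```bash
python3 -m pendant '{"fingers":[80,80,80,80,80,80,80,80,80,80,80],"xyz":[[0.5,0,-0.2],[0.5,0,0],[0.5,0,0],[0.5,0,0],[0.5,0,0],[0.5,0,0],[0.5,0,0],[0.4,0,0],[0.3,0,0],[0,0,0],[0,0,0]],"yaw":[-0.5,-0.5,0,0,0,0,0,0,0,0,0]}'>/dev/null; python3 plan.py .4332 -.0503 .0215 -82
```

```text
ee [ 0.4266 -0.0521  0.0482] jaw -82.2 gap 0.687 F [ 0.4 -0.5 -0.2] j7 -1.38 J [ 0.54  0.24 -0.47  1.99  0.05  1.15 -1.38] t 69.2
tool units [ 1.24  0.11 -0.6 ] yaw units -0.03 tilt world [-0.211  0.08 ]
```

```bash
python3 -m pendant '{"fingers":[110,110,110,110,110,110,110],"xyz":[[0,0.05,-0.3],[0,0.05,-0.3],[0.3,0,0],[0.3,0,0],[0.3,0,0],[0.2,0,0],[0,0,0]],"yaw":[0,0,0,0,0,0,0]}'>/dev/null; python3 plan.py .4332 -.0503 .0215 -82;python3 -m pendant '{"fingers":[255,255,255,255,255,255],"xyz":[[0,0,0],[0,0,0],[0,0,0],[0,0,0],[0,0,0],[0,0,0]],"yaw":[0,0,0,0,0,0]}'>/dev/null; python3 plan.py .4845 -.2548 .1 -87.4
```

```text
ee [ 0.4373 -0.0505  0.0232] jaw -82.2 gap 0.569 F [-1.2 -0.2 -0.1] j7 -1.4 J [ 0.52  0.3  -0.47  1.98  0.07  1.11 -1.4 ] t 69.8
tool units [ 0.13 -0.03  0.18] yaw units -0.03 tilt world [-0.207  0.08 ]
ee [ 0.4368 -0.0505  0.0232] jaw -82.2 gap 0.411 F [ 0.3  0.4 -1.2] j7 -1.4 J [ 0.52  0.3  -0.47  1.98  0.07  1.11 -1.4 ] t 70.3
tool units [-5.05  9.96  0.01] yaw units 0.91 tilt world [-0.207  0.08 ]
```

```bash
python3 -m pendant '{"fingers":[255,255,255,255,255,255,255,255,255,255,255,255],"xyz":[[-0.5,0,0],[-1,0,0],[-1,0,0],[-1,0.4,0],[-0.5,1,0],[0,1,0],[0,1,0],[0,1,0],[0,1,0],[0,1,0],[0,1,0],[0,1,0]],"yaw":[0,0,0,0,0,0,0,0,0,0,0,0]}'>/dev/null; python3 -m pendant '{"fingers":[255,255,255,255],"xyz":[[0,1,0],[0,0.8,0],[0,0,0],[0,0,0]],"yaw":[0,0,0.9,0]}'>/dev/null; python3 plan.py .4875 -.2548 .06 -87.4
```

```text
ee [ 0.4884 -0.269   0.095 ] jaw -87.1 gap 0.414 F [-0.1  1.1 -0.4] j7 -1.17 J [ 0.7   0.41 -0.32  1.65  0.14  1.32 -1.17] t 71.7
tool units [ 1.77 -0.56 -0.34] yaw units 0.04 tilt world [-0.197  0.074]
```

```bash
python3 -m pendant '{"fingers":[255,255,255,255,255,255,255],"xyz":[[0.3,-0.4,-0.3],[0.4,0,-0.1],[0.4,0,-0.1],[0.4,0,0],[0.3,0,0],[0,0,0],[0,0,0]],"yaw":[0,0,0,0,0,0,0]}'>/dev/null; python3 plan.py .4875 -.2548 .027 -87.4
```

```text
ee [ 0.4911 -0.2527  0.0547] jaw -86.4 gap 0.413 F [-0.5 -0.4 -0.5] j7 -1.19 J [ 0.68  0.44 -0.32  1.69  0.15  1.25 -1.19] t 72.2
tool units [ 1.38  0.22 -0.08] yaw units 0.17 tilt world [-0.198  0.076]
```

```bash
python3 -m pendant '{"fingers":[255,255,255,255,255,255,255],"xyz":[[0.3,0.1,-0.05],[0.3,0.1,-0.05],[0.3,0,0],[0.3,0,0],[0.15,0,0],[0,0,0],[0,0,0]],"yaw":[0.15,0,0,0,0,0,0]}'>/dev/null; python3 plan.py .4875 -.2548 .027 -87.4
```

```text
ee [ 0.4885 -0.2554  0.0263] jaw -87.4 gap 0.414 F [-0.7  0.8  0.8] j7 -1.21 J [ 0.68  0.47 -0.32  1.71  0.16  1.19 -1.21] t 72.8
tool units [-0.02 -0.04  0.05] yaw units 0.0 tilt world [-0.196  0.075]
```

```bash
python3 -m pendant '{"fingers":[130,130,130,130,130,130,130,130,130,130,130],"xyz":[[0,0,0],[0,0,0],[0,0,0],[0,0,0],[-0.5,0,0],[-1,0,0],[-1,0,0],[-1,0,0],[-1,0,0],[-1,0,0],[0,0,0]],"yaw":[0,0,0,0,0,0,0,0,0,0,0]}'>/dev/null; python3 -m pendant '{"fingers":[255,255,255,255,255,255,255,255,255,255,255,255],"xyz":[[-0.3,-0.9,0],[-0.3,-0.9,0],[-0.3,-0.9,0],[-0.3,-0.9,0],[0,-0.9,0],[0,-0.9,0],[0,-0.9,0],[0,-0.9,0],[0,-0.9,0],[0,-0.9,0],[0,-0.9,0],[0,-0.9,0]],"yaw":[0,0,0,0,0,0,0,0,0,0,0,0]}'>/dev/null
python3 - <<'E'
from meas import *
out=[]
for n,f in(('scene',6),('top',6)):
    p,d=cap(n); r,c=proj(n,[.5376,-.281,.01])[0].astype(int); out.append(cv2.resize(p[r-32:r+32,c-32:c+32],(390,390),interpolation=cv2.INTER_CUBIC))
cv2.imwrite('pics/carr.png',np.hstack(out)[:,:,::-1])
for n in('scene','top'):
    p,d=cap(n);h=cv2.cvtColor(p,cv2.COLOR_RGB2HSV);P=pts(n,d,np.ones(d.shape,bool))
    for i,j in((-52,-26),(0,-26),(52,-26),(-52,26),(0,26),(52,26)):
        a=np.radians(2.6);c=np.array([.5376,-.2809])+np.array([i*np.cos(a)-j*np.sin(a),i*np.sin(a)+j*np.cos(a)])/1000
        Q=P[(abs(P[:,:2]-c)<.024).all(1)]; T=Q[Q[:,2]>.02]; print(n,i,j,len(T),np.round((T.mean(0)-np.r_[c,0])*1000,1) if len(T) else '', np.round(np.ptp(T[:,2])*1000,1) if len(T) else '')
E
python3 plan.py .4977 .2247 .13
```

```text
scene -52 -26 134 [ 2.5 -7.9 26.5] 10.8
scene 0 -26 135 [ 4.7  0.1 26.8] 11.6
scene 52 -26 144 [ 6.5  1.2 26.8] 11.5
scene -52 26 134 [ 3.4  2.7 26.7] 12.2
scene 0 26 0  
scene 52 26 150 [ 5.1  2.3 26.8] 12.5
top -52 -26 91 [-2.2 -8.6 26. ] 11.9
top 0 -26 92 [-0.3 -1.1 26.5] 12.6
top 52 -26 84 [ 1.3  0.2 26.8] 13.2
top -52 26 87 [-1.3  1.6 26.4] 12.9
top 0 26 0  
top 52 26 89 [-0.2  2.1 26.5] 11.6
ee [ 0.4976 -0.0267  0.1842] jaw -86.9 gap 0.007 F [0.6 0.4 1.3] j7 -1.53 J [ 0.46  0.23 -0.47  1.7   0.03  1.44 -1.53] t 75.0
tool units [  3.6  -12.26  -1.44] yaw units 0.0 tilt world [-0.208  0.077]
```

View pics/carr.png

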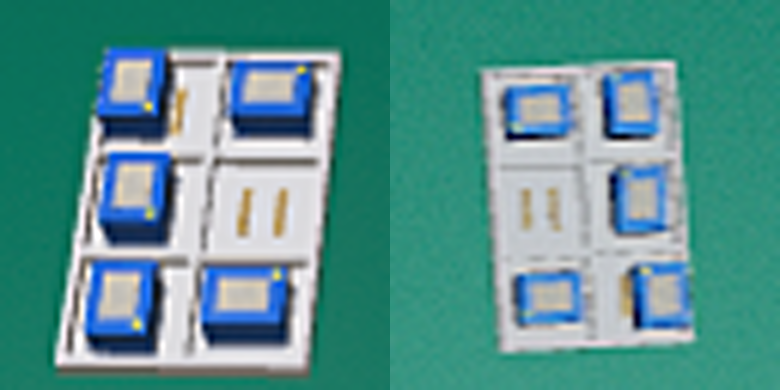

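Run:
```python
from meas import *
for n in('scene','top'):
    p,d=cap(n);P=pts(n,d,np.ones(d.shape,bool))
    for nm,c in(('D',(.4869,-.317)),('A',(.5388,-.3069)),('E',(.592,-.304)),('B',(.59,-.2505)),('C',(.4855,-.255))):
        Q=P[(np.hypot(*(P[:,:2]-c).T)<.018)&(P[:,2]>.021)]
        for _ in range(3):
            A=np.c_[Q[:,:2]-c,np.ones(len(Q))]; s=np.linalg.lstsq(A,Q[:,2],rcond=None)[0]; Q=Q[abs(A@s-Q[:,2])<.0025]
        print(n,nm,len(Q),'slope deg',np.round(np.degrees(s[:2]),1),'z mm',round(s[2]*1000,1),'y range',np.round(Q[:,1].min()*1000),np.round(Q[:,1].max()*1000))
```

```text
scene D 74 slope deg [ 2.1 -3.8] z mm 27.0 y range -332.0 -304.0
scene A 82 slope deg [ 3. -4.] z mm 27.3 y range -321.0 -293.0
scene E 84 slope deg [1.8 2. ] z mm 27.7 y range -318.0 -290.0
scene B 87 slope deg [-0.4 -1. ] z mm 27.9 y range -267.0 -234.0
scene C 83 slope deg [-0.5  2. ] z mm 27.1 y range -272.0 -238.0
top D 57 slope deg [ 2.1 -1. ] z mm 26.4 y range -330.0 -306.0
top A 51 slope deg [ 1.1 -1.1] z mm 26.9 y range -321.0 -294.0
top E 45 slope deg [-1.3  2.8] z mm 27.1 y range -319.0 -291.0
top B 52 slope deg [ 1.4 -3.2] z mm 26.6 y range -267.0 -234.0
top C 55 slope deg [ 2.3 -3.7] z mm 26.1 y range -272.0 -238.0
```

All five are flat and inside (module D sits 8 mm off centre, still ~2 mm clear of its wall). Now to the cap with closed fingers.

```bash
python3 -m pendant '{"fingers":[255,255,255,255,255,255,255,255,255,255,255,255],"xyz":[[0,-1,0],[0,-1,0],[0,-1,0],[0,-1,0],[0,-1,0],[0,-1,0],[0,-1,0],[0,-1,0],[0,-1,0],[0,-1,0],[0,-1,0],[0,-0.5,0]],"yaw":[0,0,0,0,0,0,0,0,0,0,0,0]}'>/dev/null;python3 -m pendant '{"fingers":[255,255],"xyz":[[0,0,0],[0,0,0]],"yaw":[0,0]}'>/dev/null; python3 plan.py .4993 .2247 .12
```

```text
ee [0.491  0.1915 0.1999] jaw -89.2 gap 0.005 F [-0.5 -0.5 -1.3] j7 -1.96 J [ 0.19  0.27 -0.61  1.64 -0.    1.44 -1.96] t 76.2
tool units [ 3.93 -1.32 -1.3 ] yaw units 0.0 tilt world [-0.213  0.077]
```

```bash
python3 -m pendant '{"fingers":[255,255,255,255,255,255,255,255,255,255],"xyz":[[0,-0.7,-0.7],[0,-0.6,-0.6],[0.5,0,0],[0.5,0,0],[0.5,0,0],[0.5,0,0],[0.5,0,0],[0.5,0,0],[0,0,0],[0,0,0]],"yaw":[0,0,0,0,0,0,0,0,0,0]}'>/dev/null; python3 plan.py .4993 .2247 .107;  python3 plan.py .4993 .2247 .095|tail -1
```

```text
ee [0.5024 0.2084 0.1287] jaw -90.1 gap 0.001 F [-0.2  0.3 -0.3] j7 -2.03 J [ 0.14  0.37 -0.6   1.67  0.05  1.33 -2.03] t 77.0
tool units [ 1.14 -0.73 -0.1 ] yaw units 0.0 tilt world [-0.218  0.069]
tool units [ 1.73 -0.69 -0.23] yaw units 0.0 tilt world [-0.218  0.069]
```

```bash
python3 -m pendant '{"fingers":[255,255,255,255,255,255],"xyz":[[0,-0.4,-0.1],[0,-0.35,-0.1],[0.4,0,0],[0.3,0,0],[0,0,0],[0,0,0]],"yaw":[0,0,0,0,0,0]}'>/dev/null; python3 plan.py .4993 .2247 .095
```

```text
ee [0.5044 0.2277 0.1154] jaw -90.0 gap 0.005 F [0.3 0.4 0.1] j7 -2.06 J [ 0.11  0.4  -0.6   1.67  0.07  1.3  -2.06] t 77.5
tool units [1.04 0.22 0.03] yaw units 0.0 tilt world [-0.215  0.071]
```

```bash
python3 -m pendant '{"fingers":[255,255,255,255],"xyz":[[0.2,0.15,0],[0.25,0,0],[0.25,0,0],[0.25,0,0]],"yaw":[0,0,0,0]}'; python3 plan.py .4993 .2247 .095
```

```text
clock: 77.88
ee_pos: [0.5033, 0.2252, 0.0978]
tool_rot: [-0.336, 1.349, 2.811]
force: [0.4, 0.1, -0.1]
finger_gap: 0.005
ee [0.5033 0.2252 0.0978] jaw -90.1 gap 0.005 F [ 0.4  0.1 -0.1] j7 -2.06 J [ 0.11  0.41 -0.6   1.69  0.07  1.26 -2.06] t 77.9
tool units [0.18 0.04 0.17] yaw units 0.0 tilt world [-0.208  0.071]
```

```bash
python3 -m pendant '{"fingers":[255,255,255,255],"xyz":[[0.15,0,0.1],[0.15,0,0],[0.15,0,0],[0.1,0,0]],"yaw":[0,0,0,0]}'; python3 plan.py .4993 .2247 .095
```

```text
clock: 78.22
ee_pos: [0.5033, 0.2254, 0.0964]
tool_rot: [-0.346, 1.357, 2.798]
force: [-1.2, -2.3, 10.0]
finger_gap: 0.008
ee [0.5033 0.2254 0.0964] jaw -90.3 gap 0.008 F [-1.2 -2.3 10. ] j7 -2.06 J [ 0.11  0.41 -0.6   1.7   0.08  1.25 -2.06] t 78.2
tool units [0.11 0.04 0.18] yaw units 0.0 tilt world [-0.2    0.071]
```

```bash
python3 -m pendant '{"fingers":[255,255,255],"xyz":[[0.25,0,0],[0.25,0,0],[0.25,0,0]],"yaw":[0,0,0]}'|tail -3; python3 -m pendant '{"fingers":[255,255,255,255,255,255,255,255,255,255,255,255],"xyz":[[-0.5,0,0],[-1,0,0],[-1,0,0],[-1,0,0],[-1,0,0],[-1,1,0],[0,1,0],[0,1,0],[0,1,0],[0,1,0],[0,1,0],[0,1,0]],"yaw":[0,0,0,0,0,0,0,0,0,0,0,0]}'|sed -n 2p
python3 - <<'E'
from meas import *
for n in('scene','top'):
    p,d=cap(n);P=pts(n,d,np.ones(d.shape,bool));Q=P[(np.hypot(P[:,0]-.498,P[:,1]-.2247)<.009)&(P[:,2]>.07)&(P[:,2]<.13)];print(n,len(Q),np.median(Q[:,2]) if len(Q) else '')
    Q=P[(np.hypot(P[:,0]-.52,P[:,1]-.3228)<.03)&(P[:,2]>.092)&(P[:,2]<.11)];print(len(Q),rect(Q) if len(Q)>5 else '')
out=[]
p,d=cap('scene')
for X in([.51,.28,.09],[.5376,-.281,.01]):
    r,c=proj('scene',X)[0].astype(int); out.append(cv2.resize(p[r-45:r+45,c-45:c+45],(390,390),interpolation=cv2.INTER_CUBIC))
cv2.imwrite('pics/fin.png',np.hstack(out)[:,:,::-1])
E
```

```text
tool_rot: [-0.34, 1.363, 2.803]
force: [-5.2, -5.7, 29.2]
finger_gap: 0.006
ee_pos: [0.5191, 0.0791, 0.1968]
scene 34 0.08668437965413547
96 [521.0495 322.4639  45.9018  15.1005 -48.0468]
top 23 0.08689454129269351
68 [517.6658 322.6971  42.3547  14.6559 -49.377 ]
```

View pics/fin.png

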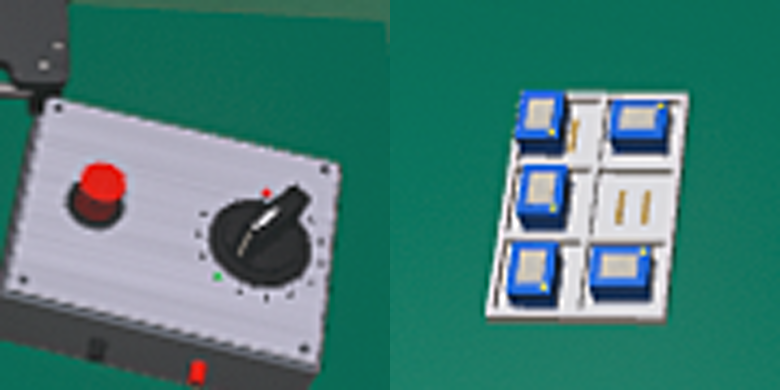

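The cap is home (top at 86.8 mm, no yellow showing), the dial bar is at −48.7° (nine clicks is −48.6°), and all five modules are seated. I am handing in.

```bash
python3 -c "
from h import *
print(job.hand_in(), robot.state()['clock'])"
```

```text
the job is handed in; nothing more can be done
the job is handed in; nothing more can be done
```

The relay test is set up and the job is handed in, with the robot clock at about 80 s of the 210 s allowed.

**What I did, in order**
1. I pulled the red cap fully up; its top measured 98.5 mm and the yellow sleeve showed.
2. I turned the dial anticlockwise until it met its stop, at 0.8 N m. I then clicked it nine steps clockwise, regripping once on the way.
3. I laid all five blue modules in five of the carrier's six compartments.
4. I pressed the cap home last, with up to 29 N.

**Last checks**
- **Cap:** its top is 86.7–86.9 mm above the bench, against 87 mm when home.
- **Dial:** the bar is at −48 to −49°, against −48.6° expected for nine clicks, and the pointer is on the green-dot side.
- **Modules:** all five lie flat with their tops at 26–28 mm (27 mm expected) and labels up.

**What was off**
- The module in the compartment at x = −52, y = −26 mm sits about 8 mm off centre, roughly 2 mm clear of the wall. I did not find out when it shifted, and left it there because it is flat and inside.
- The two cameras differed by up to about 5 mm in x, so I used the average.
- The tool slowly drifted to about 12° of tilt over the run. I gripped the last two modules lengthwise because of it.
- I saw no bystander moved in the pictures, but I did not measure their positions afterwards.

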